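# Put the weighed samples away and shut down the balance

## Robot

A 6-joint arm with a two-finger parallel gripper is mounted at the origin on the work surface. World frame = base frame: x ahead of the robot, y to its left, z up, the work surface at z = 0. Lengths are in mm, angles in rad, forces in N, time in s.
With the tool pointing down it reaches from about 325 to 775 mm from the base axis. Payload 9.3 kg.
Tool frame: the origin (TCP) lies at the very end of the fingers, on their centre line; the grasp point (between the pads) lies 19 mm behind it; z points along the fingers, y is the line along which they close (so a half turn about z gives the same grasp; the last joint's range is limited). The gripper opens to 85 mm and grips with 20 to 120 N. Pads are 22 mm wide; open, the fingers measure 114 mm over their backs; the gripper's body (76 mm by 85 mm) begins 54 mm behind the grasp point. The pads swing forward as they close: fully open they stand 13 mm farther back than shut.
Start: joints at [-1.275, 0.259, 0.021, 1.334, 0, 1.418], TCP at [238.63, -495.532, 203.379] pointing down, gripper open.
Joint ranges: [-3.04, 3.04], [-0.91, 1.82], [-1.04, 1.36], [-1.92, 1.95], [-1.52, 1.45], [-3.14, 3.14]. Speed limits (rad/s): [2.22, 2.22, 2.79, 3.14, 3.14, 3.14].

## Interface

Orientations are given as [roll, pitch, yaw] about the fixed x, y, z axes, in that order (R = Rz(yaw) Ry(pitch) Rx(roll)).
In Python, from rig import arm gives the robot as it stands.
- The arm moves only by the tool step_arm, never from a script. Its arguments are lists of equal length, an entry for each row: "dr": the turn, a rotation vector about the world's x, y, z each as a share of 30 degrees, from -1 to 1, a list of three; "slide": the shift along the world's x, y, z each as a share of 300 mm, from -1 to 1, a list of three; "claw": the gripper's target within -1 to 1 (fully open at 1, half-way at 0, shut at -1). In form: {"dr": [[ax, ay, az], ...], "slide": [[dx, dy, dz], ...], "claw": [claw, ...]}. A call has 1 to 20 rows; each row is the pose to reach, as a shift and turn from the pose commanded when the call began; what a row does not reach only later rows make up. A row lasts 1/12 s, in which the tool goes at most 41.7 mm and 7.16 degrees, less where a joint would pass 70% of its speed; a pose out of reach is approached as far as the arm can. A call with a number of a shift or a turn outside -1 to 1 is refused whole. A call with a gripper value outside its range is refused whole. The fingers move at their own pace and stop on an object; the grip force is fixed at half the most. Time passes only in rows, so rows that repeat a pose let the fingers close. It gives the time, the measured TCP pose, the force, the opening and the grip force at its end, in the units of the state.
- arm.get_state(): the state, without advancing time (a new reading comes with each control period).
- arm.read_camera(name): name is "scene" or "top" or "wrist"; returns a dict with "color" (384x512x3 uint8, red, green, blue), "depth" (384x512 float32, mm along the optical axis (not along the pixel's ray), 0 where there is no reading), "fx", "fy", "cx", "cy" (pixels), "D" ([k1, k2, p1, p2, k3] as OpenCV has them; the pictures are not rectified), "rvec" (rotation vector, rad) and "tvec" (3), from world to camera coordinates, as OpenCV has them. Camera axes: x right, y down, z forward; pixel columns grow to the right and rows downward; lengths in mm; the calibration is good to about 2 mm. A picture is of the moment at which its call begins.
- arm.sign_off(): hands the job in; it is judged then, once.
The state is a dict: "t": time; "qpos": joint angles; "dq": joint speeds; "tau": joint torques, N m; "position": TCP position; "tool_rot": TCP orientation; "ft_force": force on the tool from outside, world axes, zero at the start; "ft_torque": the same for the moment, N m; "width": finger opening in mm; "grip_force": force on a finger pad.
Only numpy, scipy, OpenCV 4.12 (cv2) and the standard library are available. Lean on these libraries where they do the work, as an engineer would, in place of code of your own. Each camera call takes 0.05 s, during which the arm holds its last target. There are 200 camera calls.

## Task

Put every amber sample jar that is out on the bench or on the balance into the sample box, standing upright on its floor; they are glass, so hold them with a light grip and set them down rather than drop them. When all are in, lower the box's lid gently until it is fully shut, without slamming it, and then press the balance's standby key once fully down and let it go. Leave the wash bottle and the flask alone.

Things in the scene. Friction and masses are not known exactly. Their poses are not given: they have to be found in the camera images.
- box: Fixed grey plastic sample box, open-topped under its hinged lid: outside 180 (its x) x 290 (its y) x 60 mm high, walls and floor 5 mm thick (inside 170 x 280, floor 5 mm above the bench). Origin at the centre of its underside. Its +x axis points to the hinge side; -x is the side where the lid's free edge comes down; y runs along the hinge; z is up.
- lid (a joint): Box lid: flat clear panel 180 x 290 x 8 mm with grey rim, hinged along the top of the box's +x wall; a black finger tab 70 mm wide, 8 mm thick stands out 16 mm beyond the middle of its free edge. 0 = shut flat on the box, 1.57 = standing upright, range 0 to 2.0 rad (leaning back). Starts open at 1.62 to 1.88. The friction hinge holds the lid wherever it is left; about 1 to 3 N on the free edge moves it.
- lid_hinge (a point): Point on the lid's hinge line, midway along it, at the lid's underside. In the box's frame it lies at x +90 mm, y 0, z 60.5 mm.
- lid_edge (a point): Middle of the lid's free edge, on its outer face (the upper face when shut): 180 mm from the hinge, 8 mm from the underside plane. Axes move with the lid: -x from hinge to free edge, z out of the outer face.
- balance: Fixed laboratory balance 270 (its x) x 200 (its y) mm, cream housing 56 mm high with a steel pan on it. Origin at the centre of its underside; its -x end, with display and keys, faces the robot.
- pan (a point): Centre of the top of the balance's flat steel pan (160 x 170 mm), 70 mm above the bench; at x +45 mm in the balance's frame.
- key_top (a point): Top centre of the balance's round white standby key, 26 mm in diameter, raised in a square grey housing on the front panel, to the left of the display as seen from the robot (the largest key). Pressed straight down.
- key (a joint): Travel of the standby key: 0 = up, 0.006 m = fully down. Springs back; about 3 N presses it fully down.
- jar1_mid (a point): Squat round amber glass sample jar with a black screw cap: 50 mm in diameter (cap 46), 44 mm high, about 90 g, stands upright on the bench between box and balance at first; may be absent. Glass: a grip of 20 to 40 N a finger is safe. Point at its centre, half-way up; z is its upright axis.
- jar2_mid (a point): Squat round amber glass sample jar with a black screw cap: 46 mm in diameter (cap 42), 50 mm high, about 85 g, stands upright on the bench between box and balance at first; may be absent. Glass: a grip of 20 to 40 N a finger is safe. Point at its centre, half-way up; z is its upright axis.
- jar3_mid (a point): Squat round amber glass sample jar with a black screw cap: 44 mm in diameter (cap 40), 38 mm high, about 70 g, stands upright on the bench between box and balance at first; may be absent. Glass: a grip of 20 to 40 N a finger is safe. Point at its centre, half-way up; z is its upright axis.
- jar4_mid (a point): Squat round amber glass sample jar with a black screw cap: 40 mm in diameter (cap 36), 42 mm high, about 60 g, stands upright on the bench between box and balance at first; may be absent. Glass: a grip of 20 to 40 N a finger is safe. Point at its centre, half-way up; z is its upright axis.
- jar5_mid (a point): Squat round amber glass sample jar with a black screw cap: 42 mm in diameter (cap 38), 46 mm high, about 70 g, stands upright on the bench between box and balance at first; may be absent. Glass: a grip of 20 to 40 N a finger is safe. Point at its centre, half-way up; z is its upright axis.
- jar6_mid (a point): Squat round amber glass sample jar with a black screw cap: 36 mm in diameter (cap 32), 40 mm high, about 50 g, stands upright on the balance's pan at first; may be absent. Glass: a grip of 20 to 40 N a finger is safe. Point at its centre, half-way up; z is its upright axis.
- wash_bottle: White wash bottle, 60 mm wide, about 180 mm tall, beyond the work; leave it alone. Origin under its centre.
- flask: Small clear conical flask, 68 mm wide, 108 mm tall, beyond the work; leave it alone. Origin under its centre.
Not all that is in view belongs to the job. What is shaped like the part that bears jar1_mid but green is not meant.

How it is judged (in metres and radians):
On the way, in this order (a step that is already met when the one before it is completed fails the run):
1. every jar stands upright on the box's floor, let go (x of jar1_mid in the frame of box between -0.085 and 0.085 m and y of jar1_mid in the frame of box between -0.14 and 0.14 m and z of jar1_mid in the frame of box below 0.033 m and angle between each of jar1_mid, jar2_mid, jar3_mid, jar4_mid, jar5_mid, jar6_mid's own z axis and vertical below 0.15 rad and contact force between the fingers and jar1 below 0.2 N and x of jar2_mid in the frame of box between -0.085 and 0.085 m and y of jar2_mid in the frame of box between -0.14 and 0.14 m and z of jar2_mid in the frame of box below 0.036 m and contact force between the fingers and jar2 below 0.2 N and x of jar3_mid in the frame of box between -0.085 and 0.085 m and y of jar3_mid in the frame of box between -0.14 and 0.14 m and z of jar3_mid in the frame of box below 0.03 m and contact force between the fingers and jar3 below 0.2 N and x of jar4_mid in the frame of box between -0.085 and 0.085 m and y of jar4_mid in the frame of box between -0.14 and 0.14 m and z of jar4_mid in the frame of box below 0.032 m and contact force between the fingers and jar4 below 0.2 N and x of jar5_mid in the frame of box between -0.085 and 0.085 m and y of jar5_mid in the frame of box between -0.14 and 0.14 m and z of jar5_mid in the frame of box below 0.034 m and contact force between the fingers and jar5 below 0.2 N and x of jar6_mid in the frame of box between -0.085 and 0.085 m and y of jar6_mid in the frame of box between -0.14 and 0.14 m and z of jar6_mid in the frame of box below 0.031 m and contact force between the fingers and jar6 below 0.2 N), for 0.3 s.
2. the lid is shut (value of joint lid below 0.04 rad), for 0.2 s.
3. the standby key is pressed down (value of joint lid below 0.04 rad and value of joint key above 0.0045 m), for 0.05 s.
At the end, for the whole second after the job is handed in: Every jar present stands inside the box on its floor (within 6 mm), upright within 0.15 rad, let go and at rest; the lid is shut (under 0.04 rad); the standby key has been pressed at least 4.5 mm after that and is up again (under 2 mm) (all of step 1 and value of joint lid below 0.04 rad and value of joint key below 0.002 m and linear speed of each of jar1, jar2, jar3, jar4, jar5, jar6 below 0.02 m/s); the robot touches nothing.
It fails at once if a jar squeezed or pressed hard by the fingers (over 100 N in all) (contact force between the fingers and jar1 above 100 N or contact force between the fingers and jar2 above 100 N or contact force between the fingers and jar3 above 100 N or contact force between the fingers and jar4 above 100 N or contact force between the fingers and jar5 above 100 N or contact force between the fingers and jar6 above 100 N).
It fails at once if a jar dropped into the box: let go more than 20 mm above its floor ((x of jar1_mid in the frame of box between -0.085 and 0.085 m and y of jar1_mid in the frame of box between -0.14 and 0.14 m and z of jar1_mid in the frame of box above 0.047 m and contact force between the fingers and jar1 below 0.05 N) or (x of jar2_mid in the frame of box between -0.085 and 0.085 m and y of jar2_mid in the frame of box between -0.14 and 0.14 m and z of jar2_mid in the frame of box above 0.05 m and contact force between the fingers and jar2 below 0.05 N) or (x of jar3_mid in the frame of box between -0.085 and 0.085 m and y of jar3_mid in the frame of box between -0.14 and 0.14 m and z of jar3_mid in the frame of box above 0.044 m and contact force between the fingers and jar3 below 0.05 N) or (x of jar4_mid in the frame of box between -0.085 and 0.085 m and y of jar4_mid in the frame of box between -0.14 and 0.14 m and z of jar4_mid in the frame of box above 0.046 m and contact force between the fingers and jar4 below 0.05 N) or (x of jar5_mid in the frame of box between -0.085 and 0.085 m and y of jar5_mid in the frame of box between -0.14 and 0.14 m and z of jar5_mid in the frame of box above 0.048 m and contact force between the fingers and jar5 below 0.05 N) or (x of jar6_mid in the frame of box between -0.085 and 0.085 m and y of jar6_mid in the frame of box between -0.14 and 0.14 m and z of jar6_mid in the frame of box above 0.045 m and contact force between the fingers and jar6 below 0.05 N)).
It fails at once if lid slammed: moving faster than 1.5 rad/s when nearly shut (value of joint lid below 0.35 rad and velocity of joint lid below -1.5 rad/s).
It fails at once if wash bottle or flask disturbed (moved over 30 mm) (distance of any of wash_bottle, flask from where it was at the start of the episode above 0.03 m).
Of jar1, jar2, jar3, jar4, jar5, jar6 only 4 to 6 are there at a start; the rules pass over those that are not, and their reading is None.
At some moment in a run one of jar1, jar2, jar3, jar4, jar5, jar6 may be knocked a few centimetres aside while the robot is not near it.
It also fails if it takes over 210 s, if anything falls off the work surface, if the arm or the gripper's body presses on something with over 40 N, if the wrist force passes 120 N, or if a joint passes its speed limit or range.

## Working session

There is one attempt and no reset: what is moved stays moved. The work goes in short steps, Python scripts to look and compute and a tool call to move; the robot and the scene stay as the last step left them, time stands still between calls to the robot, and variables do not carry over. Pictures are saved under pics/ and viewed, at most 14 in all, crops included, and the job is handed in when it is done.

Besides the shell and the picture viewer there is one more tool, called after "Request:" by a JSON object that holds its "api" and its "payload", one argument or row to a line. step_arm: Moves the arm, as the interface text tells. Its arguments: {"type":"object","properties":{"dr":{"type":"array","items":{"type":"array","items":{"type":"number","minimum":-1,"maximum":1}}},"slide":{"type":"array","items":{"type":"array","items":{"type":"number","minimum":-1,"maximum":1}}},"claw":{"type":"array","items":{"type":"number"}}},"required":["dr","slide","claw"]}

```bash
ls; mkdir -p pics
cat > h.py <<'E'
import numpy as np, cv2
from rig import arm
def shot(n):
    c=arm.read_camera(n); c={k:(np.array(v) if isinstance(v,(list,tuple)) else v) for k,v in c.items()}
    return c
def world(c,uv,z=None,d=None):
    """pixels Nx2 -> world on plane z (mm) or with depth d"""
    uv=np.asarray(uv,float).reshape(-1,1,2)
    K=np.array([[c['fx'],0,c['cx']],[0,c['fy'],c['cy']],[0,0,1]])
    n=cv2.undistortPoints(uv,K,np.asarray(c['D'],float)).reshape(-1,2)
    r=np.c_[n,np.ones(len(n))]
    R=cv2.Rodrigues(np.asarray(c['rvec'],float))[0]; t=np.asarray(c['tvec'],float).reshape(3)
    o=-R.T@t; w=r@R
    if d is not None: return o+w*np.asarray(d,float).reshape(-1,1)
    return o+w*((z-o[2])/w[:,2])[:,None]
def cloud(c):
    h,w=c['depth'].shape; v,u=np.mgrid[:h,:w]
    return world(c,np.c_[u.ravel(),v.ravel()],d=c['depth'].ravel()).reshape(h,w,3)
def proj(c,P):
    K=np.array([[c['fx'],0,c['cx']],[0,c['fy'],c['cy']],[0,0,1]])
    return cv2.projectPoints(np.asarray(P,float).reshape(-1,1,3),np.asarray(c['rvec'],float),np.asarray(c['tvec'],float),K,np.asarray(c['D'],float))[0].reshape(-1,2)
def save(img,f,s=1): cv2.imwrite('pics/'+f,cv2.resize(img[...,::-1],None,fx=s,fy=s,interpolation=cv2.INTER_CUBIC))
E
python3 - <<'E'
from h import *
a=shot('top');b=shot('scene')
save(np.vstack([a['color']]),'top0.png',1.5);save(b['color'],'scene0.png',1.5)
np.savez('top0.npz',**a)
print(arm.get_state())
for c in(a,b):
    R=cv2.Rodrigues(c['rvec'])[0];print(-R.T@c['tvec'],R[2],c['fx'])
E
```

```text
pics
{'t': 0.1, 'qpos': array([-1.27460318e+00,  2.59123572e-01,  2.08335427e-02,  1.33369794e+00,
       -1.42528257e-05,  1.41821725e+00]), 'dq': array([-0.00119516, -0.00262878,  0.00303258, -0.00241444,  0.00142846,
       -0.00126993]), 'tau': array([ 7.03696787e-03, -5.56691480e+01,  3.45072198e+01,  1.16171371e-02,
       -9.57938028e-05, -1.55834113e-05]), 'position': array([ 238.53993561, -495.26034771,  202.83171966]), 'tool_rot': array([-3.14041269e+00, -1.67027943e-04,  4.48772133e-01]), 'ft_force': array([0.1687388 , 0.10082829, 0.451424  ]), 'ft_torque': array([-0.03666713, -0.00608669,  0.00012739]), 'grip_force': 0.0, 'width': 85.1890002633477}
[450.63923287 -17.54689855 984.38804911] [ 0.09687007 -0.00470633 -0.99528591] 387.6062273693692
[1148.16345501 -533.34811745  773.11948537] [-0.5823079   0.49091133 -0.64801511] 417.1108388215922
```

View pics/top0.png

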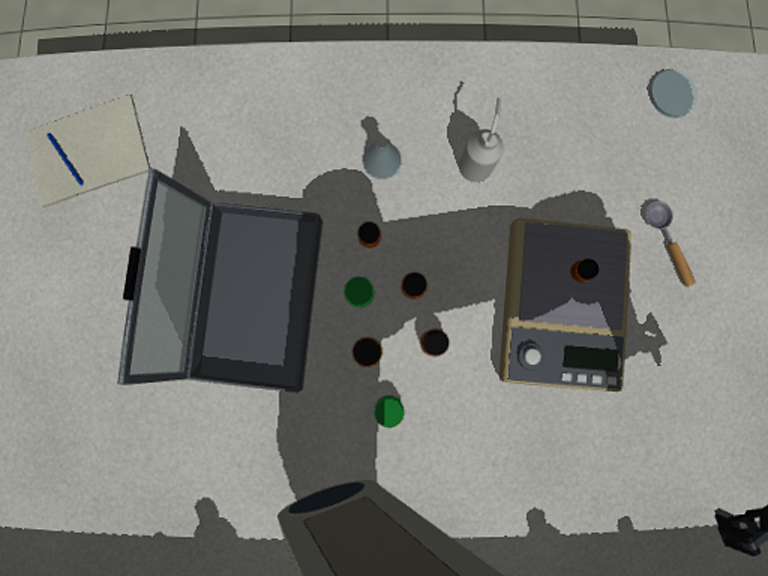

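View pics/scene0.png

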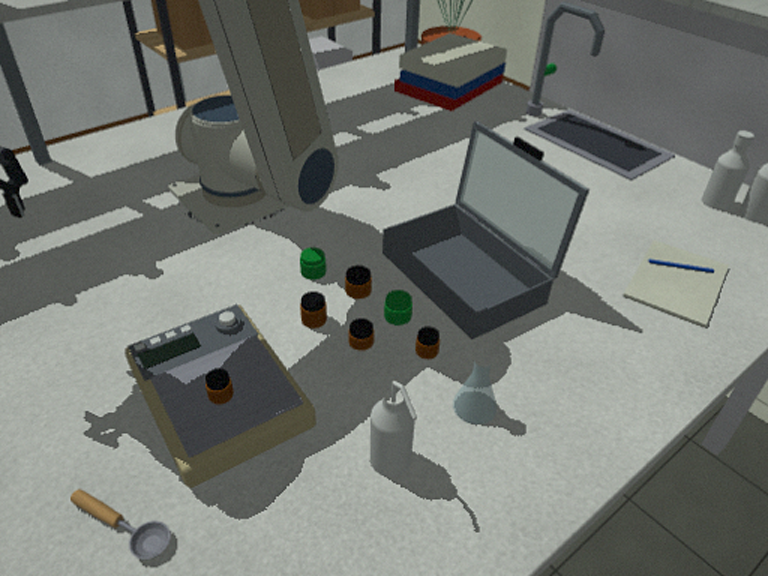

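Top view (1.5x px): the amber jars with black caps are at (369,234), (414,284), (367,351) and (434,342) on the bench, and at (586,269) on the pan. The green ones at (359,291) and (389,411) are decoys. The box is on the left with its lid leaning back to the left (+y), and the key is at (532,355). Next I'll measure these.

Run:
```python
from h import *
c=dict(np.load('top0.npz'));c={k:(v if v.ndim else float(v)) for k,v in c.items()}
P=cloud(c);img=c['color'];hsv=cv2.cvtColor(img,cv2.COLOR_RGB2HSV)
for n,(u,v) in dict(A=(369,234),B=(414,284),C=(367,351),D=(434,342),E=(588,269),g1=(359,291),g2=(389,411),key=(532,355)).items():
    u=int(u/1.5);v=int(v/1.5)
    w=P[v-22:v+23,u-22:u+23].reshape(-1,3); z0=np.median(P[v-2:v+3,u-2:u+3,2])
    m=w[(abs(w[:,2]-z0)<(5 if n!='key' else 2))]
    # connected component around centre
    M=(abs(P[...,2]-z0)<(5 if n!='key' else 2)).astype(np.uint8)
    _,L=cv2.connectedComponents(M,connectivity=4);q=P[L==L[v,u]]
    (cx,cy),r=cv2.minEnclosingCircle(q[:,:2].astype(np.float32))
    print(n,'z %.1f'%np.median(q[:,2]),'mean',q[:,:2].mean(0).round(1),'circ',round(cx,1),round(cy,1),'d %.1f'%(2*r),'dA %.1f'%(2*np.sqrt(len(q)*(z0-984)**2/c['fx']**2/np.pi)), img[v,u])
def rect(mask,n):
    k=cv2.morphologyEx(mask.astype(np.uint8),cv2.MORPH_OPEN,np.ones((3,3)))
    _,L,s,_=cv2.connectedComponentsWithStats(k);i=1+s[1:,4].argmax();q=P[L==i]
    print(n,cv2.minAreaRect(q[:,:2].astype(np.float32)),'z',np.median(q[:,2]),len(q));return q
X,Y,Z=P[...,0],P[...,1],P[...,2]
for n,(x0,x1,y0,y1) in dict(box=(0,225,60,280),bal=(320,430,130,270)).items():
    S=np.zeros(X.shape,bool);S[y0:y1,x0:x1]=1
    for lo,hi in ([(56,66),(2,9)] if n=='box' else [(50,59),(67,73),(58,66)]):rect(S&(Z>lo)&(Z<hi),(n,lo))
S=np.zeros(X.shape,bool);S[100:270,75:145]=1;m=S&(Z>75);q=P[m]
i=q[:,2].argmax();print('lid max z',q[i], 'tab',P[182,88],P[170:195,85:91,2].max())
cc,_,_,vt=*[q.mean(0)],0,0,np.linalg.svd(q-q.mean(0),full_matrices=False)[2];print('lid',cc,vt[2])
```

```text
A z 42.5 mean [635.1   8.8] circ 635.1 9.1 d 36.2 dA 35.2 [8 7 7]
B z 38.6 mean [548.7 -65.5] circ 548.8 -65.5 d 39.4 dA 39.3 [10 10  9]
C z 44.6 mean [439.9  12.9] circ 438.8 12.9 d 45.1 dA 44.4 [11  9 11]
D z 50.5 mean [454.1 -97.9] circ 453.3 -98.0 d 41.2 dA 40.6 [17 17 19]
E z 110.6 mean [ 563.5 -332. ] circ 563.4 -332.5 d 31.6 dA 30.4 [7 6 8]
g1 z 44.5 mean [538.2  25.8] circ 538.6 25.7 d 45.9 dA 45.2 [11 50 19]
g2 z 44.6 mean [342.5 -21.9] circ 342.3 -21.7 d 46.3 dA 46.4 [ 21 104  40]
key z 1.1 mean [595.  -16.2] circ 1252.3 -22.5 d 2801.9 dA 1168.1 [168 169 166]
('box', 56) ((630.6091918945312, 270.81787109375), (6.790543079376221, 62.47700500488281), 83.67301940917969) z 60.88851329946169 85
('box', 2) ((531.3157958984375, 198.16639709472656), (164.72869873046875, 282.4316101074219), 82.85903930664062) z 5.599075298979756 6404
('bal', 50) ((542.8575439453125, -229.0415802001953), (17.477622985839844, 163.6787872314453), 83.75627136230469) z 55.779371315042795 383
('bal', 67) ((558.9397583007812, -322.43524169921875), (169.91403198242188, 159.7940673828125), 83.90885925292969) z 70.64209171600976 3207
('bal', 58) ((423.0364074707031, -347.5950622558594), (91.15631866455078, 39.38145065307617), 81.02193450927734) z 59.9863753855044 288
lid max z [450.63923287 -17.54689855 984.38804911] tab [544.34692644 309.01748251 253.14631541] 258.01517625101064
lid [540.80071522 297.80099136 178.95088612] [0.10736897 0.97728069 0.18274124]
```

Cap sizes and heights identify the jars: A = jar4 (36/42), B = jar3 (40/38), C = jar1 (46/44), D = jar2 (42/50) and E = jar6 (32/40 on the pan). jar5 is absent. Before gripping amber glass, I'll test how the grip force behaves on the nearby green decoy, without moving it.

Request:
{"api": "step_arm", "payload": {
  "dr": [
    [0, 0, -0.9],
    [0, 0, -0.9],
    [0, 0, -0.9],
    [0, 0, -0.9],
    [0, 0, -0.9],
    [0, 0, -0.9],
    [0, 0, -0.9],
    [0, 0, -0.9],
    [0, 0, -0.9]
  ],
  "slide": [
    [0.2, 0.9, 0],
    [0.2, 0.9, 0],
    [0.2, 0.9, 0],
    [0.2, 0.9, 0],
    [0.2, 0.9, 0],
    [0.2, 0.9, 0],
    [0.2, 0.9, 0],
    [0.2, 0.9, 0],
    [0.2, 0.9, 0]
  ],
  "claw": [0.6, 0.6, 0.6, 0.6, 0.6, 0.6, 0.6, 0.6, 0.6]
}}

```text
t: 0.85
position: [298.9, -224.4, 203.6]
tool_rot: [3.141, -0.001, -0.02]
ft_force: [-0.7, 0.1, 0.1]
width: 68.0
grip_force: 0.0
```

Request:
{"api": "step_arm", "payload": {
  "dr": [
    [0, 0, -0.19],
    [0, 0, -0.19],
    [0, 0, -0.19],
    [0, 0, -0.19],
    [0, 0, -0.19],
    [0, 0, -0.19],
    [0, 0, -0.19],
    [0, 0, -0.19],
    [0, 0, -0.19],
    [0, 0, -0.19]
  ],
  "slide": [
    [0.146, 0.678, -0.3],
    [0.146, 0.678, -0.3],
    [0.146, 0.678, -0.3],
    [0.146, 0.678, -0.3],
    [0.146, 0.678, -0.3],
    [0.146, 0.678, -0.3],
    [0.146, 0.678, -0.3],
    [0.146, 0.678, -0.3],
    [0.146, 0.678, -0.3],
    [0.146, 0.678, -0.3]
  ],
  "claw": [0.6, 0.6, 0.6, 0.6, 0.6, 0.6, 0.6, 0.6, 0.6, 0.6]
}}

```text
t: 1.68
position: [342.9, -23.4, 113.7]
tool_rot: [3.141, -0.0, -0.124]
ft_force: [-0.2, -0.4, -0.6]
width: 68.7
grip_force: 0.0
```

Run:
```python
from h import *
s=arm.get_state();print(s['t'],s['position'],s['tool_rot'],s['width'])
c=shot('wrist');save(c['color'],'w1.png',1)
R=cv2.Rodrigues(c['rvec'])[0];print(-R.T@c['tvec'],R[2])
print(proj(c,[[342.4,-22,44],[439,13,44]]))
```

```text
1.6833 [342.93514102 -23.37234382 113.67700707] [ 3.14126528e+00 -4.92173670e-04 -1.23674928e-01] 68.72915771751256
[415.81556505 -31.72703239 284.24592317] [-0.28568624  0.03561243 -0.95766128]
[[256.76448448 191.38692241]
 [190.08279621  66.50457043]]
```

View pics/w1.png

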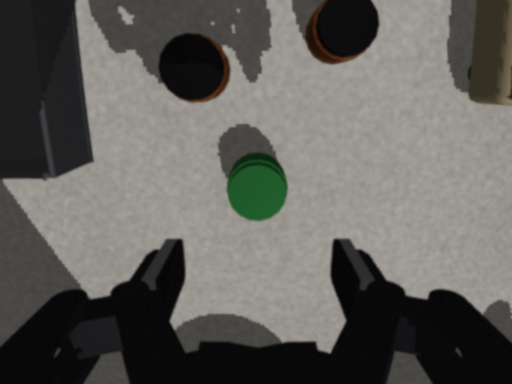

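Wrist view: the green decoy's cap is at (257,187), where I predicted it (257,191). Jar C is at (193,67) and jar D at (345,25). I'll descend on the decoy and close in small steps.

Request:
{"api": "step_arm", "payload": {
  "dr": [
    [0, 0, 0],
    [0, 0, 0],
    [0, 0, 0],
    [0, 0, 0],
    [0, 0, 0],
    [0, 0, 0],
    [0, 0, 0],
    [0, 0, 0]
  ],
  "slide": [
    [0, 0, -0.1],
    [0, 0, -0.2],
    [0, 0, -0.3],
    [0, 0, -0.35],
    [0, 0, -0.35],
    [0, 0, -0.35],
    [0, 0, -0.35],
    [0, 0, -0.35]
  ],
  "claw": [0.6, 0.6, 0.6, 0.6, 0.6, 0.4, 0.3, 0.22]
}}

```text
t: 2.4
position: [343.5, -22.8, 9.6]
tool_rot: [3.141, -0.002, -0.123]
ft_force: [-0.3, -0.7, -0.1]
width: 51.5
grip_force: 0.0
```

Request:
{"api": "step_arm", "payload": {
  "dr": [
    [0, 0, 0],
    [0, 0, 0],
    [0, 0, 0],
    [0, 0, 0]
  ],
  "slide": [
    [0, 0, 0],
    [0, 0, 0],
    [0, 0, 0],
    [0, 0, 0]
  ],
  "claw": [0.16, 0.16, 0.16, 0.16]
}}

```text
t: 2.73
position: [342.6, -22.2, 8.7]
tool_rot: [3.141, -0.001, -0.122]
ft_force: [0.8, 0.3, -0.3]
width: 49.6
grip_force: 0.0
```

Request:
{"api": "step_arm", "payload": {
  "dr": [
    [0, 0, 0],
    [0, 0, 0],
    [0, 0, 0],
    [0, 0, 0]
  ],
  "slide": [
    [0, 0, 0],
    [0, 0, 0],
    [0, 0, 0],
    [0, 0, 0]
  ],
  "claw": [0.1, 0.1, 0.1, 0.1]
}}

```text
t: 3.07
position: [342.5, -22.2, 8.4]
tool_rot: [3.141, -0.0, -0.122]
ft_force: [-0.6, -0.8, 1.6]
width: 47.0
grip_force: 0.4
```

Request:
{"api": "step_arm", "payload": {
  "dr": [
    [0, 0, 0],
    [0, 0, 0],
    [0, 0, 0],
    [0, 0, 0]
  ],
  "slide": [
    [0, 0, 0],
    [0, 0, 0],
    [0, 0, 0],
    [0, 0, 0]
  ],
  "claw": [0.0, 0.0, 0.0, 0.0]
}}

```text
t: 3.4
position: [342.6, -22.2, 8.8]
tool_rot: [3.141, -0.0, -0.122]
ft_force: [-2.8, -0.3, 10.3]
width: 43.6
grip_force: 40.8
```

Request:
{"api": "step_arm", "payload": {
  "dr": [
    [0, 0, 0],
    [0, 0, 0],
    [0, 0, 0],
    [0, 0, 0]
  ],
  "slide": [
    [0, 0, 0],
    [0, 0, 0],
    [0, 0, 0],
    [0, 0, 0]
  ],
  "claw": [-0.2, -0.2, -0.2, -0.2]
}}

```text
t: 3.73
position: [342.6, -22.2, 8.9]
tool_rot: [3.141, -0.001, -0.122]
ft_force: [-3.5, -0.4, 15.5]
width: 42.2
grip_force: 58.8
```

Grip force follows the claw target: it starts at a width of about 47 mm (the cap) and reaches 41 N at 0.08–0.1 claw below contact, with a maximum near 59 N. I'll use a target about 0.075 below contact, which should give 25–35 N, and hold the jars by their caps. Now I'll release the decoy and go above jar1 (C).

Request:
{"api": "step_arm", "payload": {
  "dr": [
    [0, 0, 0],
    [0, 0, 0],
    [0, 0, 0],
    [0, 0, 0],
    [0, 0, 0],
    [0, 0, 0],
    [0, 0, 0],
    [0, 0, 0],
    [0, 0, 0],
    [0, 0, 0],
    [0, 0, 0],
    [0, 0, 0],
    [0, 0, 0]
  ],
  "slide": [
    [0, 0, 0],
    [0, 0, 0],
    [0, 0, 0],
    [0, 0, 0],
    [0, 0, 0.1],
    [0, 0, 0.2],
    [0, 0, 0.3],
    [0.1, 0.05, 0.35],
    [0.2, 0.1, 0.35],
    [0.323, 0.117, 0.35],
    [0.323, 0.117, 0.35],
    [0.323, 0.117, 0.35],
    [0.323, 0.117, 0.35]
  ],
  "claw": [0.2, 0.4, 0.6, 0.6, 0.6, 0.6, 0.6, 0.6, 0.6, 0.6, 0.6, 0.6, 0.6]
}}

```text
t: 4.82
position: [438.6, 13.1, 112.7]
tool_rot: [-3.142, 0.002, -0.121]
ft_force: [-0.3, 0.1, -1.0]
width: 68.4
grip_force: 0.0
```

```bash
cat > find.py <<'E'
from h import *
import sys
def find(cam='wrist'):
    c=shot(cam);P=cloud(c);hsv=cv2.cvtColor(c['color'],cv2.COLOR_RGB2HSV)
    dark=(c['color'].max(-1)<45)
    for top in (35,57,107):
        M=(dark&(P[...,2]>top-1)&(P[...,2]<top+18)).astype(np.uint8)
        n,L,s,_=cv2.connectedComponentsWithStats(M,connectivity=4)
        for i in range(1,n):
            if s[i,4]<60: continue
            q=P[L==i]; z=np.percentile(q[:,2],70); q=q[abs(q[:,2]-z)<2.5]
            (x,y),r=cv2.minEnclosingCircle(q[:,:2].astype(np.float32))
            if 14<r<27: print(cam,'top%.1f at %.1f %.1f (mean %s) d %.1f'%(z,x,y,q[:,:2].mean(0).round(1),2*r))
if __name__=='__main__':
    for a in sys.argv[1:]: find(a)
    s=arm.get_state();print(s['t'],s['position'].round(1),s['width'])
E
python3 find.py wrist top
```

```text
wrist top38.4 at 548.4 -64.4 (mean [548.2 -64.2]) d 39.4
wrist top50.3 at 453.5 -96.8 (mean [454.4 -96.4]) d 41.0
wrist top44.4 at 439.8 13.2 (mean [440.4  13.1]) d 44.1
wrist top59.1 at 391.9 222.5 (mean [392.5 226.8]) d 33.8
wrist top57.6 at 387.7 182.4 (mean [387.6 182. ]) d 34.0
top top43.9 at 635.2 8.5 (mean [635.2   7.7]) d 35.7
top top39.7 at 549.0 -65.4 (mean [549.3 -65.7]) d 38.7
top top51.1 at 454.9 -98.3 (mean [454.5 -98.6]) d 40.1
top top111.2 at 563.2 -332.0 (mean [ 563.6 -331.7]) d 30.9
4.9167 [438.3  12.9 113.2] 68.5196240747483
```

Request:
{"api": "step_arm", "payload": {
  "dr": [
    [0, 0, 0],
    [0, 0, 0],
    [0, 0, 0],
    [0, 0, 0],
    [0, 0, 0],
    [0, 0, 0],
    [0, 0, 0],
    [0, 0, 0],
    [0, 0, 0],
    [0, 0, 0],
    [0, 0, 0]
  ],
  "slide": [
    [0.001, 0, -0.1],
    [0.001, 0, -0.2],
    [0.001, 0, -0.3],
    [0.001, 0, -0.348],
    [0.001, 0, -0.348],
    [0.001, 0, -0.348],
    [0.001, 0, -0.348],
    [0.001, 0, -0.348],
    [0.001, 0, -0.348],
    [0.001, 0, -0.348],
    [0.001, 0, -0.348]
  ],
  "claw": [0.6, 0.6, 0.6, 0.6, 0.6, 0.4, 0.25, 0.15, 0.08, 0.04, 0.04]
}}

```text
t: 5.83
position: [440.5, 12.6, 10.3]
tool_rot: [3.141, -0.003, -0.122]
ft_force: [-1.8, -1.8, 8.2]
width: 44.7
grip_force: 14.3
```

Request:
{"api": "step_arm", "payload": {
  "dr": [
    [0, 0, 0],
    [0, 0, 0],
    [0, 0, 0]
  ],
  "slide": [
    [0, 0, 0],
    [0, 0, 0],
    [0, 0, 0]
  ],
  "claw": [0.02, 0.02, 0.02]
}}

```text
t: 6.08
position: [440.5, 12.6, 10.5]
tool_rot: [3.141, -0.003, -0.122]
ft_force: [-1.9, -1.2, 11.7]
width: 44.0
grip_force: 24.4
```

Request:
{"api": "step_arm", "payload": {
  "dr": [
    [0, 0, 0],
    [0, 0, 0],
    [0, 0, 0],
    [0, 0, 0],
    [0, 0, 0],
    [0, 0, 0],
    [0, 0, 0],
    [0, 0, 0],
    [0, 0, 0],
    [0, 0, 0],
    [0, 0, 0],
    [0, 0, 0],
    [0, 0, 0]
  ],
  "slide": [
    [0, 0, 0.04],
    [0, 0, 0.12],
    [0, 0, 0.22],
    [0, 0, 0.32],
    [0, 0, 0.4],
    [0.05, 0.1, 0.42],
    [0.1, 0.2, 0.42],
    [0.15, 0.3, 0.42],
    [0.2, 0.4, 0.42],
    [0.25, 0.5, 0.42],
    [0.301, 0.582, 0.42],
    [0.301, 0.582, 0.42],
    [0.301, 0.582, 0.42]
  ],
  "claw": [0.02, 0.02, 0.02, 0.02, 0.02, 0.02, 0.02, 0.02, 0.02, 0.02, 0.02, 0.02, 0.02]
}}

```text
t: 7.17
position: [513.7, 61.3, 134.6]
tool_rot: [-3.109, 0.002, -0.063]
ft_force: [1.0, -0.3, -1.0]
width: 44.2
grip_force: 23.9
```

Run:
```python
from h import *
s=arm.get_state();print(s['t'],s['position'],s['width'],s['grip_force'],s['ft_force'])
c=shot('wrist');b=shot('scene');save(np.hstack([c['color'],b['color'][50:434,150:450][:, :]]),'w2.png',.95)
```

```text
7.1667 [513.74482229  61.31071973 134.62356505] 44.22995842159901 23.88784110546112 [ 0.95677629 -0.32007362 -0.96528094]Traceback (most recent call last):
  File "<stdin>", line 3, in <module>
    return _nx.concatenate(arrs, 1, dtype=dtype, casting=casting)
           ~~~~~~~~~~~~~~~^^^^^^^^^^^^^^^^^^^^^^^^^^^^^^^^^^^^^^^
ValueError: all the input array dimensions except for the concatenation axis must match exactly, but along dimension 0, the array at index 0 has size 384 and the array at index 1 has size 334
```

Run:
```python
from h import *
s=arm.get_state();print(s['t'],s['position'],s['qpos'],s['dq'],s['tool_rot'])
c=shot('wrist');b=shot('scene');save(np.hstack([c['color'][:,:],b['color'][:,60:460]]),'w2.png',.85)
s=arm.get_state();print(s['t'],s['position'],s['qpos'],s['dq'],s['tool_rot'])
```

```text
7.2667 [513.59494963  61.37843721 134.67826406] [-0.06382681  0.23177604 -0.1937505   1.1468017   0.03228189  3.14065486] [ 2.32827060e-04 -1.63632036e-02 -2.02427345e-02  1.24326074e-03
  4.73041627e-05 -2.13191337e-03] [-3.10930934e+00  1.50163175e-03 -6.28895007e-02]
7.3667 [512.85988257  61.48240432 134.84280986] [-0.06370926  0.23058013 -0.19493474  1.14693149  0.03227311  3.14059475] [ 0.00161868 -0.00906653 -0.00402347 -0.0009981   0.00142535 -0.00040741] [-3.10931791e+00  1.61784079e-03 -6.27118818e-02]
```

View pics/w2.png

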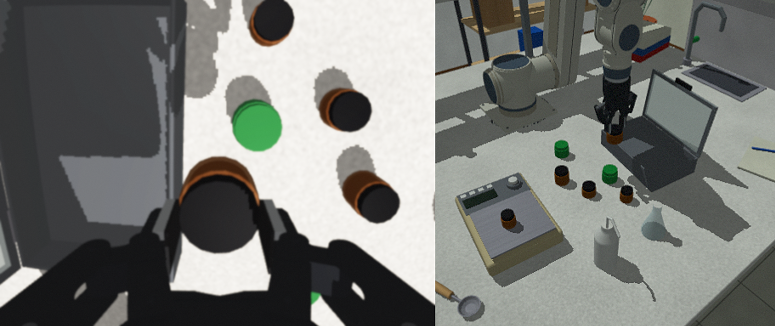

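Joint 6 ran into its limit (3.14). The jar is held upright in the gripper, so I'll make a half turn about z here, high up, which gives the same grasp with joint 6 near 0.

Request:
{"api": "step_arm", "payload": {
  "dr": [
    [-0.062, 0, 0.2],
    [-0.062, 0, 0.4],
    [-0.062, 0, 0.6],
    [-0.062, 0, 0.8],
    [-0.062, 0, 0.98],
    [-0.062, 0, 0.98]
  ],
  "slide": [
    [0, 0, 0.1],
    [0, 0, 0.1],
    [0, 0, 0.1],
    [0, 0, 0.1],
    [0, 0, 0.1],
    [0, 0, 0.1]
  ],
  "claw": [0.02, 0.02, 0.02, 0.02, 0.02, 0.02]
}}

```text
t: 7.87
position: [512.7, 61.6, 165.2]
tool_rot: [-3.141, 0.007, 0.455]
ft_force: [0.3, -0.1, -1.3]
width: 44.0
grip_force: 24.0
```

Request:
{"api": "step_arm", "payload": {
  "dr": [
    [0, 0, 0.2],
    [0, 0, 0.4],
    [0, 0, 0.6],
    [0, 0, 0.8],
    [0, 0, 0.98]
  ],
  "slide": [
    [0, 0, 0],
    [0, 0, 0],
    [0, 0, 0],
    [0, 0, 0],
    [0, 0, 0]
  ],
  "claw": [0.02, 0.02, 0.02, 0.02, 0.02]
}}

```text
t: 8.28
position: [512.8, 61.6, 165.1]
tool_rot: [-3.141, 0.007, 0.965]
ft_force: [-0.8, 0.5, -1.6]
width: 43.9
grip_force: 23.9
```

Request:
{"api": "step_arm", "payload": {
  "dr": [
    [0, 0, 0.2],
    [0, 0, 0.4],
    [0, 0, 0.6],
    [0, 0, 0.8],
    [0, 0, 0.98]
  ],
  "slide": [
    [0, 0, 0],
    [0, 0, 0],
    [0, 0, 0],
    [0, 0, 0],
    [0, 0, 0]
  ],
  "claw": [0.02, 0.02, 0.02, 0.02, 0.02]
}}

```text
t: 8.7
position: [512.8, 61.6, 165.1]
tool_rot: [-3.141, 0.007, 1.478]
ft_force: [0.0, -0.0, -1.9]
width: 44.3
grip_force: 23.9
```

Request:
{"api": "step_arm", "payload": {
  "dr": [
    [0, 0, 0.2],
    [0, 0, 0.4],
    [0, 0, 0.6],
    [0, 0, 0.8],
    [0, 0, 0.98]
  ],
  "slide": [
    [0, 0, 0],
    [0, 0, 0],
    [0, 0, 0],
    [0, 0, 0],
    [0, 0, 0]
  ],
  "claw": [0.02, 0.02, 0.02, 0.02, 0.02]
}}

```text
t: 9.12
position: [512.8, 61.6, 165.1]
tool_rot: [-3.141, 0.007, 1.992]
ft_force: [0.3, 1.0, -0.5]
width: 44.0
grip_force: 23.9
```

Request:
{"api": "step_arm", "payload": {
  "dr": [
    [0, 0, 0.2],
    [0, 0, 0.4],
    [0, 0, 0.6],
    [0, 0, 0.8],
    [0, 0, 0.98]
  ],
  "slide": [
    [0, 0, 0],
    [0, 0, 0],
    [0, 0, 0],
    [0, 0, 0],
    [0, 0, 0]
  ],
  "claw": [0.02, 0.02, 0.02, 0.02, 0.02]
}}

```text
t: 9.53
position: [512.8, 61.6, 165.1]
tool_rot: [-3.141, 0.007, 2.505]
ft_force: [-0.2, -0.1, -0.9]
width: 44.1
grip_force: 23.9
```

Request:
{"api": "step_arm", "payload": {
  "dr": [
    [0, 0, 0.2],
    [0, 0, 0.4],
    [0, 0, 0.6],
    [0, 0, 0.8],
    [0, 0, 0.98],
    [0, 0, 0.98],
    [0, 0, 0.98]
  ],
  "slide": [
    [0, 0, 0],
    [0, 0, 0],
    [0, 0, 0],
    [0, 0, 0],
    [0, 0, 0],
    [0, 0, 0],
    [0, 0, 0]
  ],
  "claw": [0.02, 0.02, 0.02, 0.02, 0.02, 0.02, 0.02]
}}

```text
t: 10.12
position: [512.9, 61.6, 165.1]
tool_rot: [-3.141, 0.007, 3.011]
ft_force: [0.3, 0.4, -1.4]
width: 44.2
grip_force: 23.9
```

Run:
```python
from h import *
s=arm.get_state();print(s['t'],s['position'],s['qpos'],s['tool_rot'],s['grip_force'])
# box rim fit from top picture 0: inner floor outline + rim edges by colour-independent height
c=dict(np.load('top0.npz'));c={k:(v if v.ndim else float(v)) for k,v in c.items()}
P=cloud(c);X,Y,Z=P[...,0],P[...,1],P[...,2]
th=np.radians(82.86);ex=np.array([np.cos(th),np.sin(th)]);ey=np.array([-ex[1],ex[0]])
d=P[...,:2]-[531,195.5];bx=d@ex;by=d@ey
for lo,hi in((57,63),(3,8)):
  m=(Z>lo)&(Z<hi)&(abs(bx)<110)&(abs(by)<170)
  print(lo,m.sum(),np.percentile(bx[m],[.5,2,50,98,99.5]).round(1),np.percentile(by[m],[.5,2,50,98,99.5]).round(1))
```

```text
10.1167 [512.89823629  61.64461374 165.09366163] [-0.04201027  0.21160531 -0.14023436  1.21196803 -0.00145418  0.08849218] [-3.1407618   0.0070898   3.01108807] 23.93085479736328
57 812 [-92.5 -92.1  18.9  89.5  90.4] [-145.2 -144.8    8.4  144.4  145.1]
3 6083 [-102.7  -81.5    0.3   81.5   84.3] [-159.4 -136.7    1.   136.7  157.4]
```

Request:
{"api": "step_arm", "payload": {
  "dr": [
    [0, 0, 0],
    [0, 0, 0],
    [0, 0, 0],
    [0, 0, 0],
    [0, 0, 0],
    [0, 0, 0],
    [0, 0, 0],
    [0, 0, 0],
    [0, 0, 0],
    [0, 0, 0],
    [0, 0, 0],
    [0, 0, 0],
    [0, 0, 0],
    [0, 0, 0]
  ],
  "slide": [
    [0.01, 0.1, 0],
    [0.02, 0.2, 0],
    [0.04, 0.3, 0],
    [0.057, 0.418, 0],
    [0.057, 0.418, 0],
    [0.057, 0.418, -0.1],
    [0.057, 0.418, -0.2],
    [0.057, 0.418, -0.3],
    [0.057, 0.418, -0.38],
    [0.057, 0.418, -0.44],
    [0.057, 0.418, -0.47],
    [0.057, 0.418, -0.485],
    [0.057, 0.418, -0.495],
    [0.057, 0.418, -0.495]
  ],
  "claw": [0.02, 0.02, 0.02, 0.02, 0.02, 0.02, 0.02, 0.02, 0.02, 0.02, 0.02, 0.02, 0.02, 0.02]
}}

```text
t: 11.28
position: [530.6, 187.1, 16.9]
tool_rot: [-3.141, 0.008, 3.015]
ft_force: [0.3, -0.9, -1.4]
width: 44.0
grip_force: 24.0
```

Request:
{"api": "step_arm", "payload": {
  "dr": [
    [0, 0, 0],
    [0, 0, 0],
    [0, 0, 0]
  ],
  "slide": [
    [0, 0, -0.004],
    [0, 0, -0.004],
    [0, 0, -0.004]
  ],
  "claw": [0.02, 0.02, 0.02]
}}

```text
t: 11.53
position: [530.7, 187.2, 16.1]
tool_rot: [-3.141, 0.008, 3.016]
ft_force: [0.6, -0.4, -1.8]
width: 43.9
grip_force: 24.0
```

Request:
{"api": "step_arm", "payload": {
  "dr": [
    [0, 0, 0],
    [0, 0, 0],
    [0, 0, 0]
  ],
  "slide": [
    [0, 0, -0.003],
    [0, 0, -0.003],
    [0, 0, -0.003]
  ],
  "claw": [0.02, 0.02, 0.02]
}}

```text
t: 11.78
position: [531.1, 187.1, 15.5]
tool_rot: [-3.141, 0.009, 3.016]
ft_force: [0.4, -1.2, 5.6]
width: 44.2
grip_force: 24.7
```

Request:
{"api": "step_arm", "payload": {
  "dr": [
    [0, 0, 0],
    [0, 0, 0],
    [0, 0, 0],
    [0, 0, 0],
    [0, 0, 0],
    [0, 0, 0],
    [0, 0, 0],
    [0, 0, 0],
    [0, 0.015, 0],
    [0, 0.015, 0],
    [0, 0.015, 0],
    [0, 0.015, 0],
    [0, 0.015, 0],
    [0, 0.015, 0],
    [0, 0.015, 0],
    [0, 0.015, 0],
    [0, 0.015, 0]
  ],
  "slide": [
    [0, 0, 0.005],
    [0, 0, 0.005],
    [0, 0, 0.005],
    [0, 0, 0.005],
    [0, 0, 0.1],
    [0, 0, 0.2],
    [0, 0, 0.3],
    [0, 0, 0.4],
    [0.06, -0.2, 0.4],
    [0.06, -0.3, 0.4],
    [0.06, -0.4, 0.4],
    [0.06, -0.5, 0.4],
    [0.06, -0.6, 0.4],
    [0.06, -0.7, 0.4],
    [0.06, -0.84, 0.4],
    [0.06, -0.84, 0.4],
    [0.06, -0.84, 0.4]
  ],
  "claw": [0.1, 0.2, 0.35, 0.45, 0.45, 0.45, 0.45, 0.45, 0.45, 0.45, 0.45, 0.45, 0.45, 0.45, 0.45, 0.45, 0.45]
}}

```text
t: 13.2
position: [548.1, -67.0, 134.1]
tool_rot: [-3.14, -0.001, 3.013]
ft_force: [0.6, 0.8, -0.2]
width: 61.8
grip_force: 0.0
```

```bash
python3 find.py wrist top; python3 -c "
from h import *
print(arm.get_state()['tool_rot'])"
```

```text
wrist top50.4 at 453.7 -97.3 (mean [453.6 -97.1]) d 40.4
wrist top38.4 at 548.4 -65.0 (mean [547.8 -65. ]) d 39.3
wrist top62.7 at 433.2 -240.0 (mean [ 434.9 -231.1]) d 38.5
top top43.6 at 635.6 9.2 (mean [636.9  12.7]) d 34.3
top top50.3 at 532.7 185.4 (mean [533.  185.3]) d 45.5
top top111.6 at 563.5 -331.5 (mean [ 564.2 -332.2]) d 30.7
13.3 [548.1 -64.7 134.3] 61.86511119530231
[-3.14010213e+00 -1.14244419e-03  3.01578370e+00]
```

Request:
{"api": "step_arm", "payload": {
  "dr": [
    [0, 0, 0],
    [0, 0, 0],
    [0, 0, 0],
    [0, 0, 0],
    [0, 0, 0],
    [0, 0, 0],
    [0, 0, 0],
    [0, 0, 0],
    [0, 0, 0],
    [0, 0, 0],
    [0, 0, 0],
    [0, 0, 0],
    [0, 0, 0]
  ],
  "slide": [
    [0, 0, -0.1],
    [0, 0, -0.2],
    [0, 0, -0.3],
    [0, 0, -0.4],
    [0, 0, -0.434],
    [0, 0, -0.434],
    [0, 0, -0.434],
    [0, 0, -0.434],
    [0, 0, -0.434],
    [0, 0, -0.434],
    [0, 0, -0.434],
    [0, 0, -0.434],
    [0, 0, -0.434]
  ],
  "claw": [0.45, 0.45, 0.45, 0.45, 0.45, 0.25, 0.1, 0.0, -0.06, -0.1, -0.12, -0.12, -0.12]
}}

```text
t: 14.38
position: [549.5, -65.1, 6.3]
tool_rot: [-3.139, 0.003, 3.016]
ft_force: [-0.5, 0.8, 7.4]
width: 37.8
grip_force: 20.2
```

Request:
{"api": "step_arm", "payload": {
  "dr": [
    [0, 0, 0],
    [0, 0, 0],
    [0, 0, 0],
    [0, 0, 0],
    [0, 0, 0],
    [0, 0, 0],
    [0, 0, 0],
    [0, 0, 0],
    [0, 0, 0],
    [0, 0, 0],
    [0, 0, 0],
    [0, 0, 0],
    [0, 0, 0],
    [0, 0, 0],
    [0, 0, 0],
    [0, 0, 0]
  ],
  "slide": [
    [0, 0, 0.03],
    [0, 0, 0.12],
    [0, 0, 0.22],
    [0, 0, 0.32],
    [0, 0, 0.4],
    [-0.03, 0.1, 0.42],
    [-0.06, 0.2, 0.42],
    [-0.09, 0.3, 0.42],
    [-0.12, 0.4, 0.42],
    [-0.15, 0.5, 0.42],
    [-0.18, 0.6, 0.42],
    [-0.21, 0.7, 0.42],
    [-0.23, 0.8, 0.42],
    [-0.25, 0.862, 0.42],
    [-0.25, 0.862, 0.42],
    [-0.25, 0.862, 0.42]
  ],
  "claw": [-0.12, -0.12, -0.12, -0.12, -0.12, -0.12, -0.12, -0.12, -0.12, -0.12, -0.12, -0.12, -0.12, -0.12, -0.12, -0.12]
}}

```text
t: 15.72
position: [473.0, 194.6, 131.3]
tool_rot: [-3.14, 0.001, 3.019]
ft_force: [-0.6, -0.5, -0.5]
width: 38.0
grip_force: 19.6
```

Request:
{"api": "step_arm", "payload": {
  "dr": [
    [0, 0, 0],
    [0, 0, 0],
    [0, 0, 0],
    [0, 0, 0],
    [0, 0, 0],
    [0, 0, 0],
    [0, 0, 0],
    [0, 0, 0],
    [0, 0, 0],
    [0, 0, 0]
  ],
  "slide": [
    [0, 0, -0.1],
    [0, 0, -0.2],
    [0, 0, -0.3],
    [0, 0, -0.35],
    [0, 0, -0.38],
    [0, 0, -0.39],
    [0, 0, -0.395],
    [0, 0, -0.4],
    [0, 0, -0.403],
    [0, 0, -0.403]
  ],
  "claw": [-0.12, -0.12, -0.12, -0.12, -0.12, -0.12, -0.12, -0.12, -0.12, -0.12]
}}

```text
t: 16.55
position: [474.3, 193.6, 11.3]
tool_rot: [-3.14, 0.002, 3.016]
ft_force: [-2.8, -1.0, 8.1]
width: 37.9
grip_force: 20.6
```

Request:
{"api": "step_arm", "payload": {
  "dr": [
    [0, 0, 0],
    [0, 0, 0],
    [0, 0, 0],
    [0, 0, 0],
    [0, 0, 0],
    [0, 0, 0],
    [0, 0, 0],
    [0, 0, 0],
    [0, 0, 0],
    [0, 0, 0],
    [0, 0, 0],
    [0, 0, 0],
    [0, 0, 0],
    [0, 0, 0],
    [0, 0, 0],
    [0, 0, 0],
    [0, 0, 0],
    [0, 0, 0],
    [0, 0, 0]
  ],
  "slide": [
    [0, 0, 0.005],
    [0, 0, 0.005],
    [0, 0, 0.005],
    [0, 0, 0.005],
    [0, 0, 0.005],
    [0, 0, 0.1],
    [0, 0, 0.2],
    [0, 0, 0.3],
    [0, 0, 0.4],
    [-0.066, -0.15, 0.42],
    [-0.066, -0.28, 0.42],
    [-0.066, -0.41, 0.42],
    [-0.066, -0.54, 0.42],
    [-0.066, -0.67, 0.42],
    [-0.066, -0.8, 0.42],
    [-0.066, -0.93, 0.42],
    [-0.066, -0.97, 0.42],
    [-0.066, -0.97, 0.42],
    [-0.066, -0.97, 0.42]
  ],
  "claw": [-0.05, 0.05, 0.2, 0.35, 0.4, 0.4, 0.4, 0.4, 0.45, 0.45, 0.45, 0.45, 0.45, 0.45, 0.45, 0.45, 0.45, 0.45, 0.45]
}}

```text
t: 18.13
position: [453.2, -97.6, 135.1]
tool_rot: [-3.14, -0.001, 3.014]
ft_force: [-0.2, -0.4, -0.1]
width: 61.9
grip_force: 0.0
```

```bash
python3 find.py wrist top
```

```text
wrist top50.4 at 453.2 -97.7 (mean [452.5 -97.4]) d 41.2
wrist top62.5 at 431.2 -236.8 (mean [ 428.7 -229.1]) d 35.5
wrist top59.2 at 427.5 -309.5 (mean [ 430.  -307.6]) d 37.5
top top43.9 at 635.6 7.8 (mean [635.1   8. ]) d 35.4
top top50.5 at 532.8 186.0 (mean [533.2 185.6]) d 45.8
top top44.7 at 476.0 192.9 (mean [476.5 193.1]) d 40.5
top top111.1 at 563.8 -331.6 (mean [ 563.9 -331.6]) d 30.2
18.2333 [453.3 -96.3 135.3] 62.12106580441023
```

Request:
{"api": "step_arm", "payload": {
  "dr": [
    [0, 0, 0],
    [0, 0, 0],
    [0, 0, 0],
    [0, 0, 0],
    [0, 0, 0],
    [0, 0, 0],
    [0, 0, 0],
    [0, 0, 0],
    [0, 0, 0],
    [0, 0, 0],
    [0, 0, 0],
    [0, 0, 0],
    [0, 0, 0]
  ],
  "slide": [
    [0, 0, -0.1],
    [0, 0, -0.2],
    [0, 0, -0.3],
    [0, 0, -0.38],
    [0, 0, -0.402],
    [0, 0, -0.402],
    [0, 0, -0.402],
    [0, 0, -0.402],
    [0, 0, -0.402],
    [0, 0, -0.402],
    [0, 0, -0.402],
    [0, 0, -0.402],
    [0, 0, -0.402]
  ],
  "claw": [0.45, 0.45, 0.45, 0.45, 0.45, 0.3, 0.15, 0.06, 0.0, -0.05, -0.075, -0.075, -0.075]
}}

```text
t: 19.32
position: [454.6, -97.8, 16.3]
tool_rot: [-3.139, 0.002, 3.016]
ft_force: [-0.1, -1.7, 9.2]
width: 40.0
grip_force: 26.9
```

Request:
{"api": "step_arm", "payload": {
  "dr": [
    [0, 0, 0],
    [0, 0, 0],
    [0, 0, 0],
    [0, 0, 0],
    [0, 0, 0],
    [0, 0, 0],
    [0, 0, 0],
    [0, 0, 0],
    [0, 0, 0],
    [0, 0, 0],
    [0, 0, 0],
    [0, 0, 0],
    [0, 0, 0],
    [0, 0, 0],
    [0, 0, 0],
    [0, 0, 0],
    [0, 0, 0]
  ],
  "slide": [
    [0, 0, 0.03],
    [0, 0, 0.12],
    [0, 0, 0.22],
    [0, 0, 0.32],
    [0, 0, 0.4],
    [0.04, 0.09, 0.4],
    [0.09, 0.19, 0.4],
    [0.14, 0.29, 0.4],
    [0.19, 0.39, 0.4],
    [0.24, 0.49, 0.4],
    [0.29, 0.59, 0.4],
    [0.34, 0.69, 0.4],
    [0.39, 0.79, 0.4],
    [0.43, 0.88, 0.4],
    [0.444, 0.924, 0.4],
    [0.444, 0.924, 0.4],
    [0.444, 0.924, 0.4]
  ],
  "claw": [-0.075, -0.075, -0.075, -0.075, -0.075, -0.075, -0.075, -0.075, -0.075, -0.075, -0.075, -0.075, -0.075, -0.075, -0.075, -0.075, -0.075]
}}

```text
t: 20.73
position: [586.2, 180.2, 134.9]
tool_rot: [-3.139, -0.001, 3.018]
ft_force: [0.1, -0.5, -0.2]
width: 39.8
grip_force: 26.5
```

Request:
{"api": "step_arm", "payload": {
  "dr": [
    [0, 0, 0],
    [0, 0, 0],
    [0, 0, 0],
    [0, 0, 0],
    [0, 0, 0],
    [0, 0, 0],
    [0, 0, 0],
    [0, 0, 0],
    [0, 0, 0],
    [0, 0, 0]
  ],
  "slide": [
    [0, 0, -0.1],
    [0, 0, -0.2],
    [0, 0, -0.28],
    [0, 0, -0.33],
    [0, 0, -0.36],
    [0, 0, -0.37],
    [0, 0, -0.375],
    [0, 0, -0.379],
    [0, 0, -0.382],
    [0, 0, -0.382]
  ],
  "claw": [-0.075, -0.075, -0.075, -0.075, -0.075, -0.075, -0.075, -0.075, -0.075, -0.075]
}}

```text
t: 21.57
position: [587.5, 179.7, 21.5]
tool_rot: [-3.14, 0.002, 3.016]
ft_force: [0.1, -0.5, 2.8]
width: 40.1
grip_force: 26.9
```

Request:
{"api": "step_arm", "payload": {
  "dr": [
    [0, 0, 0],
    [0, 0, 0],
    [0, 0, 0],
    [0, 0, 0],
    [0, 0, 0],
    [0, 0, 0],
    [0, 0, 0],
    [0, 0, 0],
    [0, 0, 0],
    [0, 0, 0],
    [0, 0, 0],
    [0, 0, 0],
    [0, 0, 0],
    [0, 0, 0],
    [0, 0, 0],
    [0, 0, 0],
    [0, 0, 0]
  ],
  "slide": [
    [0, 0, 0],
    [0, 0, 0],
    [0, 0, 0.003],
    [0, 0, 0.003],
    [0, 0, 0.003],
    [0, 0, 0.1],
    [0, 0, 0.2],
    [0, 0, 0.3],
    [0, 0, 0.38],
    [0.05, -0.15, 0.38],
    [0.08, -0.28, 0.38],
    [0.12, -0.4, 0.38],
    [0.163, -0.5, 0.38],
    [0.163, -0.571, 0.38],
    [0.163, -0.571, 0.38],
    [0.163, -0.571, 0.38],
    [0.163, -0.571, 0.38]
  ],
  "claw": [0.0, 0.1, 0.25, 0.4, 0.4, 0.4, 0.4, 0.4, 0.4, 0.4, 0.4, 0.4, 0.4, 0.4, 0.4, 0.4, 0.4]
}}

```text
t: 22.98
position: [635.3, 9.1, 134.1]
tool_rot: [-3.14, -0.001, 3.016]
ft_force: [0.2, 0.8, -0.4]
width: 59.8
grip_force: 0.0
```

```bash
python3 find.py wrist top
```

```text
wrist top49.4 at 532.7 187.4 (mean [533.  186.3]) d 47.6
wrist top50.7 at 585.4 170.8 (mean [584.5 162.2]) d 37.7
wrist top42.4 at 634.6 9.2 (mean [634.1   9.5]) d 34.6
top top71.6 at 585.7 -321.6 (mean [ 589.7 -321. ]) d 41.7
top top111.3 at 563.4 -332.5 (mean [ 563.3 -332.5]) d 31.9
23.0833 [635.3   9.8 134.2] 59.70861650808912
```

Request:
{"api": "step_arm", "payload": {
  "dr": [
    [0, 0, 0],
    [0, 0, 0],
    [0, 0, 0],
    [0, 0, 0],
    [0, 0, 0],
    [0, 0, 0],
    [0, 0, 0],
    [0, 0, 0],
    [0, 0, 0],
    [0, 0, 0],
    [0, 0, 0],
    [0, 0, 0],
    [0, 0, 0],
    [0, 0, 0]
  ],
  "slide": [
    [0, 0, -0.1],
    [0, 0, -0.2],
    [0, 0, -0.3],
    [0, 0, -0.4],
    [0, 0, -0.422],
    [0, 0, -0.422],
    [0, 0, -0.422],
    [0, 0, -0.422],
    [0, 0, -0.422],
    [0, 0, -0.422],
    [0, 0, -0.422],
    [0, 0, -0.422],
    [0, 0, -0.422],
    [0, 0, -0.422]
  ],
  "claw": [0.4, 0.4, 0.4, 0.4, 0.4, 0.2, 0.05, -0.05, -0.12, -0.16, -0.19, -0.22, -0.22, -0.22]
}}

```text
t: 24.25
position: [636.6, 8.2, 9.4]
tool_rot: [-3.14, 0.003, 3.016]
ft_force: [0.0, -2.0, 8.5]
width: 33.8
grip_force: 26.5
```

Request:
{"api": "step_arm", "payload": {
  "dr": [
    [0, 0, 0],
    [0, 0, 0],
    [0, 0, 0],
    [0, 0, 0],
    [0, 0, 0],
    [0, 0, 0],
    [0, 0, 0],
    [0, 0, 0],
    [0, 0, 0],
    [0, 0, 0],
    [0, 0, 0],
    [0, 0, 0],
    [0, 0, 0]
  ],
  "slide": [
    [0, 0, 0.03],
    [0, 0, 0.12],
    [0, 0, 0.22],
    [0, 0, 0.32],
    [0, 0, 0.42],
    [0.01, 0.1, 0.42],
    [0.02, 0.2, 0.42],
    [0.02, 0.3, 0.42],
    [0.02, 0.4, 0.42],
    [0.02, 0.5, 0.42],
    [0.02, 0.548, 0.42],
    [0.02, 0.548, 0.42],
    [0.02, 0.548, 0.42]
  ],
  "claw": [-0.22, -0.22, -0.22, -0.22, -0.22, -0.22, -0.22, -0.22, -0.22, -0.22, -0.22, -0.22, -0.22]
}}

```text
t: 25.33
position: [641.4, 173.4, 133.8]
tool_rot: [-3.139, -0.001, 3.018]
ft_force: [-1.2, -0.1, -0.3]
width: 34.0
grip_force: 26.0
```

Rest height is 9.4 + 5 = 14.4 mm, so I need to go down 119.4 mm.

Request:
{"api": "step_arm", "payload": {
  "dr": [
    [0, 0, 0],
    [0, 0, 0],
    [0, 0, 0],
    [0, 0, 0],
    [0, 0, 0],
    [0, 0, 0],
    [0, 0, 0],
    [0, 0, 0],
    [0, 0, 0],
    [0, 0, 0],
    [0, 0, 0]
  ],
  "slide": [
    [0, 0, -0.1],
    [0, 0, -0.2],
    [0, 0, -0.3],
    [0, 0, -0.35],
    [0, 0, -0.38],
    [0, 0, -0.388],
    [0, 0, -0.393],
    [0, 0, -0.397],
    [0, 0, -0.4],
    [0, 0, -0.402],
    [0, 0, -0.402]
  ],
  "claw": [-0.22, -0.22, -0.22, -0.22, -0.22, -0.22, -0.22, -0.22, -0.22, -0.22, -0.22]
}}

```text
t: 26.25
position: [642.4, 172.9, 14.4]
tool_rot: [-3.14, 0.002, 3.016]
ft_force: [-0.5, -1.4, 4.3]
width: 33.9
grip_force: 26.5
```

Request:
{"api": "step_arm", "payload": {
  "dr": [
    [0, 0, 0],
    [0, 0, 0],
    [0, 0, 0],
    [0, 0, 0],
    [0, 0, 0],
    [0, 0, 0],
    [0, 0, 0],
    [0, 0, 0],
    [0, 0, 0],
    [0, 0, 0],
    [0, 0, 0],
    [0, 0, 0],
    [0, 0, 0],
    [0, 0, 0],
    [0, 0, 0],
    [0, 0, 0],
    [0, 0, 0],
    [0, 0, 0]
  ],
  "slide": [
    [0, 0, 0],
    [0, 0, 0],
    [0, 0, 0.003],
    [0, 0, 0.003],
    [0, 0, 0.003],
    [0, 0, 0.1],
    [0, 0, 0.2],
    [0, 0, 0.3],
    [0, 0, 0.43],
    [0, 0, 0.53],
    [-0.03, -0.1, 0.53],
    [-0.06, -0.2, 0.53],
    [-0.1, -0.33, 0.53],
    [-0.13, -0.46, 0.53],
    [-0.13, -0.58, 0.53],
    [-0.13, -0.7, 0.53],
    [-0.13, -0.83, 0.53],
    [-0.13, -0.9, 0.53]
  ],
  "claw": [-0.15, 0.0, 0.15, 0.3, 0.3, 0.3, 0.3, 0.3, 0.3, 0.3, 0.3, 0.3, 0.3, 0.3, 0.3, 0.3, 0.3, 0.3]
}}

```text
t: 27.75
position: [602.2, -100.6, 171.9]
tool_rot: [-3.139, -0.0, 3.014]
ft_force: [0.7, -0.4, -0.3]
width: 55.3
grip_force: 0.0
```

Request:
{"api": "step_arm", "payload": {
  "dr": [
    [0, 0, 0],
    [0, 0, 0],
    [0, 0, 0],
    [0, 0, 0],
    [0, 0, 0],
    [0, 0, 0],
    [0, 0, 0],
    [0, 0, 0],
    [0, 0, 0]
  ],
  "slide": [
    [-0.03, -0.1, 0],
    [-0.06, -0.2, 0],
    [-0.1, -0.33, 0],
    [-0.13, -0.46, 0],
    [-0.13, -0.58, 0],
    [-0.13, -0.7, 0],
    [-0.13, -0.783, 0],
    [-0.13, -0.783, 0],
    [-0.13, -0.783, 0]
  ],
  "claw": [0.3, 0.3, 0.3, 0.3, 0.3, 0.3, 0.3, 0.3, 0.3]
}}

```text
t: 28.5
position: [563.1, -333.1, 171.2]
tool_rot: [-3.14, -0.002, 3.014]
ft_force: [-0.1, 0.2, -0.6]
width: 55.4
grip_force: 0.0
```

```bash
python3 find.py wrist top
python3 - <<'E'
from h import *
c=shot('top');save(c['color'],'t3.png',1.5);print(arm.get_state()['tool_rot'])
c=shot('wrist');np.savez('wk.npz',**c);save(c['color'],'wk.png',1.5)
E
```

```text
wrist top59.2 at 440.5 -246.4 (mean [ 449.2 -245.8]) d 38.3
wrist top110.4 at 563.4 -331.1 (mean [ 562.8 -330.9]) d 31.7
top top48.8 at 641.1 171.7 (mean [641.5 172.2]) d 35.7
top top50.5 at 533.0 185.3 (mean [533.3 185.5]) d 46.5
top top44.5 at 476.1 193.0 (mean [476.  192.9]) d 40.2
top top111.5 at 563.4 -331.6 (mean [ 562.5 -331.4]) d 30.9
28.6 [ 563.5 -331.2  171.8] 55.7953336120675
[-3.14002014e+00 -7.60136087e-04  3.01728691e+00]
```

View pics/t3.png

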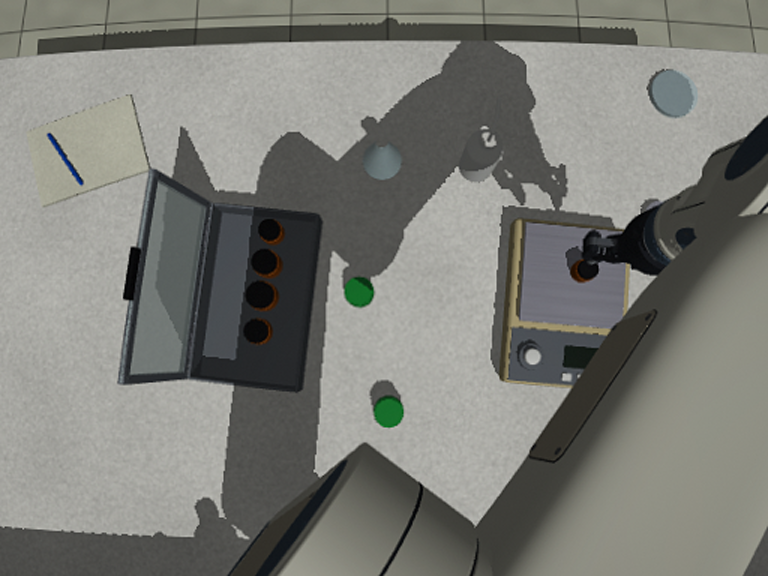

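View pics/wk.png

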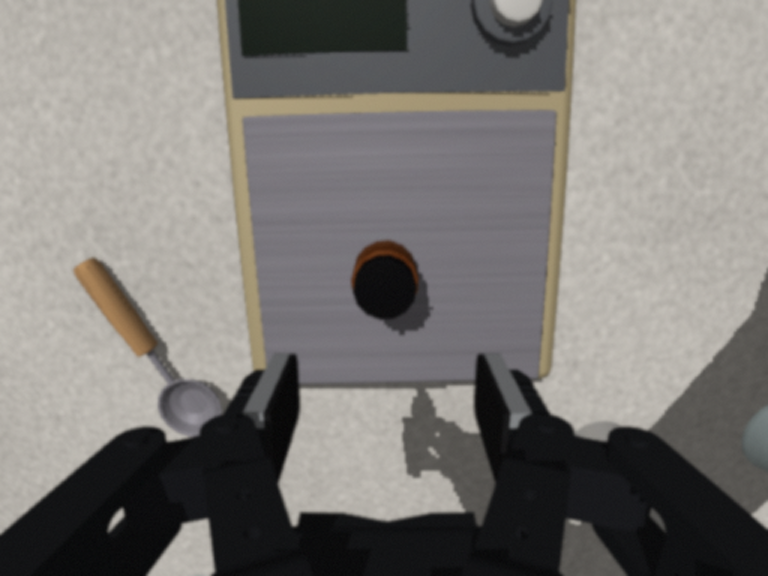

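The top view shows four jars standing in a row in the box at (270,230), (266,262), (261,294) and (257,331). The wrist view shows jar6 on the pan at (384,285), centred between the open fingers. I'll grip it now.

Request:
{"api": "step_arm", "payload": {
  "dr": [
    [0, 0, 0],
    [0, 0, 0],
    [0, 0, 0],
    [0, 0, 0],
    [0, 0, 0],
    [0, 0, 0],
    [0, 0, 0],
    [0, 0, 0],
    [0, 0, 0],
    [0, 0, 0],
    [0, 0, 0],
    [0, 0, 0],
    [0, 0, 0],
    [0, 0, 0]
  ],
  "slide": [
    [0, 0, -0.1],
    [0, 0, -0.2],
    [0, 0, -0.29],
    [0, 0, -0.316],
    [0, 0, -0.316],
    [0, 0, -0.316],
    [0, 0, -0.316],
    [0, 0, -0.316],
    [0, 0, -0.316],
    [0, 0, -0.316],
    [0, 0, -0.316],
    [0, 0, -0.316],
    [0, 0, -0.316],
    [0, 0, -0.316]
  ],
  "claw": [0.3, 0.3, 0.3, 0.3, 0.3, 0.1, -0.05, -0.15, -0.2, -0.24, -0.27, -0.3, -0.31, -0.31]
}}

```text
t: 29.87
position: [563.9, -332.1, 78.2]
tool_rot: [-3.139, 0.001, 3.016]
ft_force: [-0.8, 0.9, 6.3]
width: 30.2
grip_force: 22.3
```

Request:
{"api": "step_arm", "payload": {
  "dr": [
    [0, 0, 0],
    [0, 0, 0],
    [0, 0, 0],
    [0, 0, 0],
    [0, 0, 0],
    [0, 0, 0],
    [0, 0, 0],
    [0, 0, 0],
    [0, 0, 0],
    [0, 0, 0],
    [0, 0, 0],
    [0, 0, 0],
    [0, 0, 0],
    [0, 0, 0]
  ],
  "slide": [
    [0, 0, 0.03],
    [0, 0, 0.1],
    [0, 0, 0.18],
    [0, 0, 0.26],
    [-0.03, 0.1, 0.26],
    [-0.05, 0.2, 0.26],
    [-0.07, 0.3, 0.26],
    [-0.09, 0.4, 0.26],
    [-0.11, 0.5, 0.26],
    [-0.14, 0.6, 0.26],
    [-0.16, 0.7, 0.26],
    [-0.18, 0.8, 0.26],
    [-0.2, 0.85, 0.26],
    [-0.2, 0.85, 0.26]
  ],
  "claw": [-0.31, -0.31, -0.31, -0.31, -0.31, -0.31, -0.31, -0.31, -0.31, -0.31, -0.31, -0.31, -0.31, -0.31]
}}

```text
t: 31.03
position: [502.4, -74.3, 156.0]
tool_rot: [-3.14, -0.001, 3.019]
ft_force: [0.3, -0.5, -0.9]
width: 30.1
grip_force: 21.9
```

Request:
{"api": "step_arm", "payload": {
  "dr": [
    [0, 0, 0],
    [0, 0, 0],
    [0, 0, 0],
    [0, 0, 0],
    [0, 0, 0],
    [0, 0, 0],
    [0, 0, 0],
    [0, 0, 0],
    [0, 0, 0],
    [0, 0, 0],
    [0, 0, 0],
    [0, 0, 0]
  ],
  "slide": [
    [-0.03, 0.1, 0],
    [-0.06, 0.2, 0],
    [-0.09, 0.3, 0],
    [-0.12, 0.4, 0],
    [-0.15, 0.5, 0],
    [-0.18, 0.6, 0],
    [-0.21, 0.7, 0],
    [-0.24, 0.8, 0],
    [-0.27, 0.9, 0],
    [-0.281, 0.924, 0],
    [-0.281, 0.924, 0],
    [-0.281, 0.924, 0]
  ],
  "claw": [-0.31, -0.31, -0.31, -0.31, -0.31, -0.31, -0.31, -0.31, -0.31, -0.31, -0.31, -0.31]
}}

```text
t: 32.03
position: [419.7, 200.0, 155.3]
tool_rot: [-3.139, -0.0, 3.017]
ft_force: [-0.6, -0.0, -0.6]
width: 30.0
grip_force: 21.9
```

Request:
{"api": "step_arm", "payload": {
  "dr": [
    [0, 0, 0],
    [0, 0, 0],
    [0, 0, 0],
    [0, 0, 0],
    [0, 0, 0],
    [0, 0, 0],
    [0, 0, 0],
    [0, 0, 0],
    [0, 0, 0],
    [0, 0, 0],
    [0, 0, 0],
    [0, 0, 0]
  ],
  "slide": [
    [0, 0, -0.1],
    [0, 0, -0.2],
    [0, 0, -0.3],
    [0, 0, -0.38],
    [0, 0, -0.43],
    [0, 0, -0.455],
    [0, 0, -0.463],
    [0, 0, -0.468],
    [0, 0, -0.472],
    [0, 0, -0.475],
    [0, 0, -0.477],
    [0, 0, -0.477]
  ],
  "claw": [-0.31, -0.31, -0.31, -0.31, -0.31, -0.31, -0.31, -0.31, -0.31, -0.31, -0.31, -0.31]
}}

```text
t: 33.03
position: [420.1, 200.3, 13.2]
tool_rot: [-3.14, 0.002, 3.016]
ft_force: [-0.8, -1.2, 5.9]
width: 30.0
grip_force: 22.6
```

Request:
{"api": "step_arm", "payload": {
  "dr": [
    [0, 0, 0],
    [0, 0, 0],
    [0, 0, 0],
    [0, 0, 0],
    [0, 0, 0],
    [0, 0, 0],
    [0, 0, 0],
    [0, 0, 0],
    [0, 0, 0],
    [0, 0, 0],
    [0, 0, 0],
    [0, 0, 0],
    [0, 0, 0],
    [0, 0, 0],
    [0, 0, 0],
    [0, 0, 0]
  ],
  "slide": [
    [0, 0, 0],
    [0, 0, 0],
    [0, 0, 0.003],
    [0, 0, 0.003],
    [0, 0, 0.003],
    [0, 0, 0.1],
    [0, 0, 0.2],
    [0, 0, 0.3],
    [0, 0, 0.43],
    [0, 0, 0.53],
    [0, -0.1, 0.63],
    [0, -0.2, 0.73],
    [0, -0.3, 0.83],
    [0, -0.43, 0.93],
    [0, -0.55, 0.93],
    [0, -0.6, 0.93]
  ],
  "claw": [-0.25, -0.15, 0, 0.2, 0.3, 0.3, 0.3, 0.3, 0.3, 0.3, 0.3, 0, -0.3, -0.6, -1, -1]
}}

```text
t: 34.37
position: [419.8, 17.2, 293.1]
tool_rot: [-3.139, 0.003, 3.015]
ft_force: [0.0, 0.0, -0.0]
width: -0.0
grip_force: 0.0
```

```bash
python3 find.py top
python3 - <<'E'
from h import *
th=np.radians(82.86);ex=np.array([np.cos(th),np.sin(th)]);ey=np.array([-ex[1],ex[0]]);o=np.array([531,194.5])
c=shot('top');P=cloud(c);save(c['color'],'t4.png',1.5)
b=np.concatenate([(P[...,:2]-o)@np.c_[ex,ey],P[...,2:]],-1)
m=(abs(b[...,1])<130)&(b[...,0]>85)&(b[...,0]<180)&(b[...,2]>80)&(b[...,2]<300)
q=b[m];print(len(q),q.min(0),q.max(0))
A=np.c_[q[:,2]-60.5,np.ones(len(q))];k=np.linalg.lstsq(A,q[:,0],rcond=None)[0];print('slope',k,'theta',np.pi/2+np.arctan(k[0]),np.std(q[:,0]-A@k))
E
```

```text
top top48.4 at 641.3 171.9 (mean [641.9 172.1]) d 35.4
top top50.3 at 534.5 184.6 (mean [536.9 183.6]) d 45.6
34.4167 [419.7  16.1 292. ] -0.10650033093510075
5072 [  89.77996163 -129.99271789   80.09103348] [124.47791279 129.95598963 257.60086314]
slope [ 0.14201366 89.34206012] theta 1.7118666693397042 1.7629761771747547
```

View pics/t4.png

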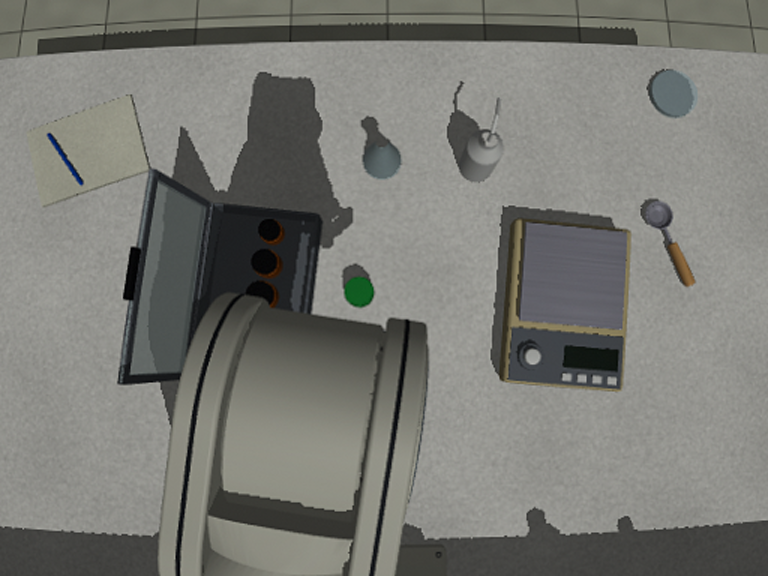

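The top view shows the two or three far jars in the box at (270,230), (266,262) and (262,294). The arm hides the two nearer ones. The pan is empty and the key at (532,355) is in plain view. Next I'll locate the key and check the box from the scene camera.

Run:
```python
from h import *
for n in('top','scene'):
    c=shot(n);P=cloud(c)
    if n=='scene':
        save(c['color'][100:270,200:400],'s4.png',3.5)
    v=c['color'].astype(int)
    d=np.hypot(P[...,0]-435,P[...,1]+262)
    if n=='top':
        print(P[236,354],v[236,354])
    w=(v.min(-1)>105)&(v.max(-1)-v.min(-1)<25)&(P[...,2]>52)&(P[...,2]<90)&(P[...,0]<480)&(P[...,0]>380)&(P[...,1]<-200)&(P[...,1]>-300)
    k,L,s,ce=cv2.connectedComponentsWithStats(w.astype(np.uint8))
    for i in range(1,k):
        if s[i,4]>20:
            q=P[L==i];print(n,s[i],q.mean(0),np.median(q[:,2]),cv2.minEnclosingCircle(q[:,:2].astype(np.float32)))
```

```text
[ 433.43425851 -246.25251359   78.82776171] [153 154 151]
top [350 233  11  10  83] [ 429.76764592 -248.72066622   77.70579405] 78.29544382663596 ((429.7306213378906, -250.2942352294922), 13.147479057312012)
scene [146 207  10   8  61] [ 430.96859452 -249.51283543   76.41169911] 76.48088997053378 ((430.03997802734375, -249.2520294189453), 12.700915336608887)
```

View pics/s4.png

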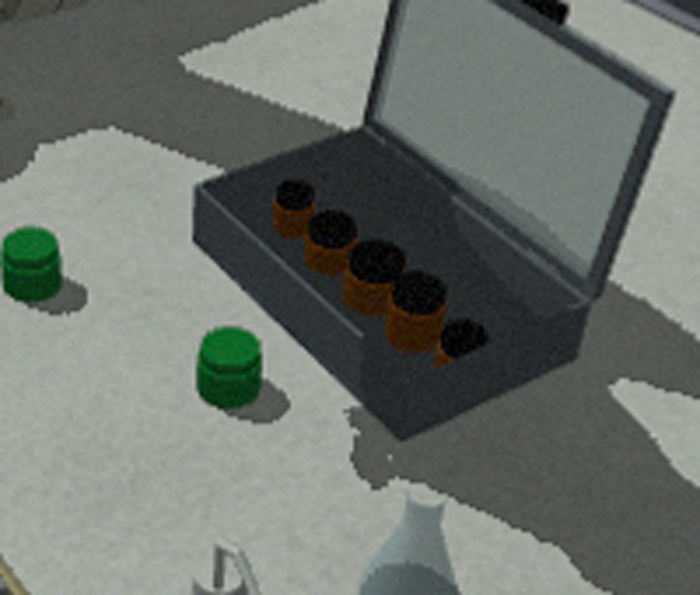

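All five amber caps stand upright in the box, in a row. The lid is at about 1.71 rad and the key at (430.5, −249.5, 78). I'll take the closed fingers over the lid to behind it.

Request:
{"api": "step_arm", "payload": {
  "dr": [
    [0, 0, 0],
    [0, 0, 0],
    [0, 0, 0],
    [0, 0, 0],
    [0, 0, 0],
    [0, 0, 0],
    [0, 0, 0],
    [0, 0, 0]
  ],
  "slide": [
    [0.1, 0.1, 0.03],
    [0.2, 0.2, 0.03],
    [0.3, 0.3, 0.03],
    [0.4, 0.4, 0.03],
    [0.44, 0.5, 0.03],
    [0.44, 0.6, 0.03],
    [0.44, 0.6, 0.03],
    [0.44, 0.6, 0.03]
  ],
  "claw": [-1, -1, -1, -1, -1, -1, -1, -1]
}}

```text
t: 35.23
position: [550.6, 203.2, 298.8]
tool_rot: [-3.139, -0.003, 3.021]
ft_force: [-0.2, -0.2, -0.2]
width: 0.0
grip_force: 0.0
```

Request:
{"api": "step_arm", "payload": {
  "dr": [
    [0, 0, 0],
    [0, 0, 0],
    [0, 0, 0],
    [0, 0, 0],
    [0, 0, 0],
    [0, 0, 0],
    [0, 0, 0],
    [0, 0, 0]
  ],
  "slide": [
    [0, 0.1, 0],
    [0, 0.2, 0],
    [0, 0.3, 0],
    [0, 0.4, 0],
    [0, 0.5, 0],
    [0, 0.545, 0],
    [0, 0.545, 0],
    [0, 0.545, 0]
  ],
  "claw": [-1, -1, -1, -1, -1, -1, -1, -1]
}}

```text
t: 35.9
position: [550.7, 364.0, 299.7]
tool_rot: [-3.139, -0.001, 3.018]
ft_force: [-0.4, -0.6, -0.6]
width: -0.1
grip_force: 0.0
```

Run:
```python
from h import *
s=arm.get_state();print(s['position'],s['tool_rot'],s['qpos'],s['ft_force'])
p=s['position'];th=np.radians(82.86);ex=np.array([np.cos(th),np.sin(th)]);ey=np.array([-ex[1],ex[0]]);d=p[:2]-[531,194.5];print('box',d@ex,d@ey)
ths=[1.57,1.4,1.2,1.0,.8,.6,.4,.2,.1,0]
for t in ths:
    S=150;x=90-S*np.cos(t)+8*np.sin(t)+14.5;z=60.5+S*np.sin(t)+8*np.cos(t)
    print(t,round(x,1),round(z,1),'world',(np.array([531,194.5])+x*ex).round(1))
```

```text
[550.73425637 364.0472654  299.73064916] [-3.13909149e+00 -1.14597550e-03  3.01776660e+00] [ 4.57830748e-01  4.67805136e-01  5.82372765e-01  1.68769564e+00
 -1.46024444e-03  5.81657073e-01] [-0.42511665 -0.58586097 -0.56175675]
box 170.68534928427422 1.4925207200372845
1.57 112.4 210.5 world [545. 306.]
1.4 86.9 209.7 world [541.8 280.7]
1.2 57.6 203.2 world [538.2 251.7]
1.0 30.2 191.0 world [534.8 224.5]
0.8 5.7 173.7 world [531.7 200.2]
0.6 -14.8 151.8 world [529.2 179.8]
0.4 -30.5 126.3 world [527.2 164.2]
0.2 -40.9 98.1 world [525.9 153.9]
0.1 -44.0 83.4 world [525.5 150.9]
0 -45.5 68.5 world [525.3 149.4]
```

Request:
{"api": "step_arm", "payload": {
  "dr": [
    [0, 0, 0],
    [0, 0, 0],
    [0, 0, 0],
    [0, 0, 0],
    [0, 0, 0],
    [0, 0, 0],
    [0, 0, 0],
    [0, 0, 0],
    [0, 0, 0],
    [0, 0, 0],
    [0, 0, 0],
    [0, 0, 0],
    [0, 0, 0]
  ],
  "slide": [
    [0, 0, -0.1],
    [0, 0, -0.2],
    [0, 0, -0.293],
    [0, 0, -0.293],
    [0, -0.03, -0.293],
    [-0.01, -0.06, -0.293],
    [-0.01, -0.09, -0.293],
    [-0.01, -0.115, -0.293],
    [-0.015, -0.14, -0.293],
    [-0.015, -0.16, -0.293],
    [-0.02, -0.18, -0.293],
    [-0.02, -0.193, -0.293],
    [-0.02, -0.193, -0.293]
  ],
  "claw": [-1, -1, -1, -1, -1, -1, -1, -1, -1, -1, -1, -1, -1]
}}

```text
t: 36.98
position: [545.1, 305.1, 212.2]
tool_rot: [-3.139, -0.001, 3.016]
ft_force: [-0.7, 0.5, 0.9]
width: -0.1
grip_force: 0.0
```

Run:
```python
from h import *
s=arm.get_state();print(s['position'],s['ft_force'])
c=shot('scene');save(c['color'][20:290,180:480],'s5.png',2)
```

```text
[545.1228508  305.06037134 212.24523113] [-0.65809481  0.5166035   0.93615297]
```

View pics/s5.png

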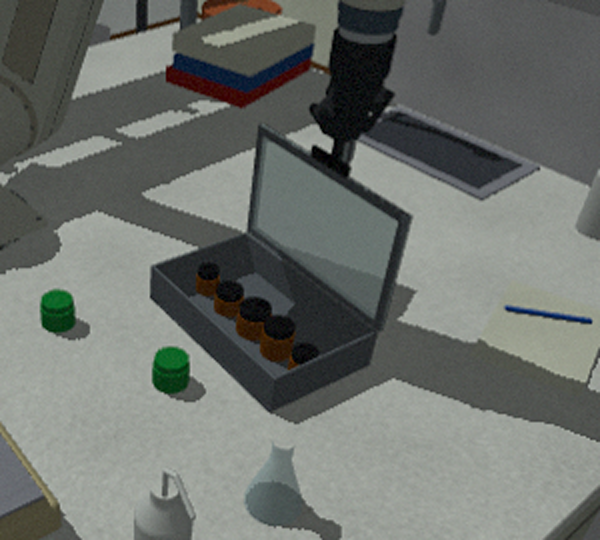

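The scene view shows the fingertips behind the lid at its tab, with the lid upright and nothing else touched. I'll follow the arc down.

Request:
{"api": "step_arm", "payload": {
  "dr": [
    [0, 0, 0],
    [0, 0, 0],
    [0, 0, 0],
    [0, 0, 0],
    [0, 0, 0],
    [0, 0, 0],
    [0, 0, 0],
    [0, 0, 0],
    [0, 0, 0],
    [0, 0, 0],
    [0, 0, 0],
    [0, 0, 0],
    [0, 0, 0],
    [0, 0, 0],
    [0, 0, 0]
  ],
  "slide": [
    [-0.005, -0.042, -0.004],
    [-0.01, -0.083, -0.008],
    [-0.013, -0.108, -0.012],
    [-0.017, -0.133, -0.016],
    [-0.02, -0.157, -0.023],
    [-0.023, -0.181, -0.03],
    [-0.027, -0.204, -0.038],
    [-0.03, -0.227, -0.047],
    [-0.034, -0.272, -0.07],
    [-0.037, -0.293, -0.083],
    [-0.039, -0.313, -0.097],
    [-0.042, -0.333, -0.112],
    [-0.044, -0.353, -0.128],
    [-0.049, -0.388, -0.163],
    [-0.053, -0.421, -0.2]
  ],
  "claw": [-1, -1, -1, -1, -1, -1, -1, -1, -1, -1, -1, -1, -1, -1, -1]
}}

```text
t: 38.28
position: [529.4, 179.2, 151.9]
tool_rot: [-3.14, 0.0, 3.017]
ft_force: [0.5, 1.1, 1.1]
width: 0.3
grip_force: 0.7
```

Request:
{"api": "step_arm", "payload": {
  "dr": [
    [0, 0, 0],
    [0, 0, 0],
    [0, 0, 0],
    [0, 0, 0],
    [0, 0, 0],
    [0, 0, 0],
    [0, 0, 0],
    [0, 0, 0],
    [0, 0, 0],
    [0, 0, 0],
    [0, 0, 0],
    [0, 0, 0],
    [0, 0, 0],
    [0, 0, 0]
  ],
  "slide": [
    [-0.002, -0.014, -0.02],
    [-0.004, -0.028, -0.041],
    [-0.006, -0.04, -0.063],
    [-0.007, -0.052, -0.085],
    [-0.008, -0.062, -0.108],
    [-0.009, -0.071, -0.131],
    [-0.01, -0.079, -0.155],
    [-0.011, -0.086, -0.179],
    [-0.012, -0.091, -0.203],
    [-0.012, -0.096, -0.228],
    [-0.012, -0.097, -0.24],
    [-0.012, -0.099, -0.253],
    [-0.012, -0.1, -0.262],
    [-0.012, -0.1, -0.268]
  ],
  "claw": [-1, -1, -1, -1, -1, -1, -1, -1, -1, -1, -1, -1, -1, -1]
}}

```text
t: 39.45
position: [525.7, 149.6, 71.4]
tool_rot: [-3.14, -0.001, 3.016]
ft_force: [-0.1, -0.9, 1.4]
width: 0.1
grip_force: 0.4
```

Request:
{"api": "step_arm", "payload": {
  "dr": [
    [0, 0, 0],
    [0, 0, 0],
    [0, 0, 0],
    [0, 0, 0]
  ],
  "slide": [
    [0, 0, -0.004],
    [0, 0, -0.008],
    [0, 0, -0.011],
    [0, 0, -0.011]
  ],
  "claw": [-1, -1, -1, -1]
}}

```text
t: 39.78
position: [525.8, 149.7, 68.4]
tool_rot: [-3.14, -0.0, 3.016]
ft_force: [0.6, -1.0, 0.6]
width: -0.3
grip_force: 0.1
```

Request:
{"api": "step_arm", "payload": {
  "dr": [
    [0, 0, 0],
    [0, 0, 0],
    [0, 0, 0]
  ],
  "slide": [
    [0, 0, -0.003],
    [0, 0, -0.006],
    [0, 0, -0.006]
  ],
  "claw": [-1, -1, -1]
}}

```text
t: 40.03
position: [525.8, 149.6, 66.6]
tool_rot: [-3.14, -0.001, 3.016]
ft_force: [0.1, 1.0, 1.8]
width: 0.0
grip_force: 0.2
```

Request:
{"api": "step_arm", "payload": {
  "dr": [
    [0, 0, 0],
    [0, 0, 0],
    [0, 0, 0]
  ],
  "slide": [
    [0, 0, -0.003],
    [0, 0, -0.006],
    [0, 0, -0.006]
  ],
  "claw": [-1, -1, -1]
}}

```text
t: 40.28
position: [525.7, 149.6, 64.7]
tool_rot: [-3.14, -0.001, 3.016]
ft_force: [0.3, -0.7, -0.1]
width: 0.1
grip_force: 0.1
```

Run:
```python
from h import *
th=np.radians(82.86);ex=np.array([np.cos(th),np.sin(th)]);ey=np.array([-ex[1],ex[0]]);o=np.array([531,194.5])
c=shot('scene');save(c['color'][70:290,180:420],'s6.png',2.5)
P=cloud(c);b=np.concatenate([(P[...,:2]-o)@np.c_[ex,ey],P[...,2:]],-1)
for y0 in(-120,-60,60,120):
  for x0 in(-80,-40,0,40,80):
    m=(abs(b[...,0]-x0)<8)&(abs(b[...,1]-y0)<15)&(b[...,2]<150);print(y0,x0,m.sum(),np.percentile(b[m][:,2],[5,50,95]).round(1) if m.any() else '')
```

```text
-120 -80 144 [ 3.2 57.2 97.5]
-120 -40 38 [87.3 89.9 91.6]
-120 0 59 [44.1 82.4 85. ]
-120 40 36 [73.7 76.3 79.3]
-120 80 36 [27.3 69.1 71.5]
-60 -80 92 [ 9.8 92.2 97.7]
-60 -40 58 [ 3.2 88.5 91.5]
-60 0 35 [80.9 82.8 85.2]
-60 40 37 [74.4 76.2 78. ]
-60 80 34 [66.9 69.9 72. ]
60 -80 60 [10.6 95.  98.4]
60 -40 56 [ 3.  88.1 91.9]
60 0 0 
60 40 9 [72.8 75.7 77.1]
60 80 24 [67.9 69.2 71.8]
120 -80 45 [56.1 95.3 97.7]
120 -40 47 [ 1.5 87.  90.3]
120 0 4 [81.6 83.1 84. ]
120 40 0 
120 80 0
```

View pics/s6.png

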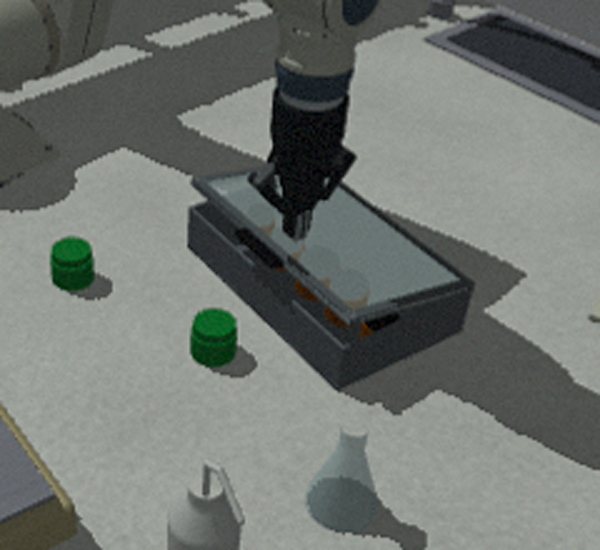

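The scene view shows the lid still about 0.16 rad open, with the fingertips resting on it. The fingers' contact end therefore sits about 24 mm above the nominal TCP, which matches the cap grips. I'll keep lowering slowly.

Request:
{"api": "step_arm", "payload": {
  "dr": [
    [0, 0, 0],
    [0, 0, 0],
    [0, 0, 0],
    [0, 0, 0],
    [0, 0, 0],
    [0, 0, 0],
    [0, 0, 0],
    [0, 0, 0],
    [0, 0, 0]
  ],
  "slide": [
    [0, 0, -0.008],
    [0, 0, -0.016],
    [0, 0, -0.024],
    [0, 0, -0.032],
    [0, 0, -0.04],
    [0, 0, -0.048],
    [0, 0, -0.054],
    [0, 0, -0.06],
    [0, 0, -0.06]
  ],
  "claw": [-1, -1, -1, -1, -1, -1, -1, -1, -1]
}}

```text
t: 41.08
position: [525.6, 149.6, 46.4]
tool_rot: [-3.14, -0.001, 3.016]
ft_force: [-0.2, -0.1, -0.3]
width: 0.4
grip_force: 0.0
```

Request:
{"api": "step_arm", "payload": {
  "dr": [
    [0, 0, 0],
    [0, 0, 0],
    [0, 0, 0],
    [0, 0, 0]
  ],
  "slide": [
    [0, 0, -0.004],
    [0, 0, -0.008],
    [0, 0, -0.012],
    [0, 0, -0.012]
  ],
  "claw": [-1, -1, -1, -1]
}}

```text
t: 41.42
position: [525.7, 149.6, 43.0]
tool_rot: [-3.14, -0.001, 3.016]
ft_force: [0.2, -0.9, -0.1]
width: 0.2
grip_force: 0.0
```

```bash
cat > lid.py <<'E'
from h import *
th=np.radians(82.86);ex=np.array([np.cos(th),np.sin(th)]);ey=np.array([-ex[1],ex[0]]);o=np.array([531,194.5])
c=shot('scene')
P=cloud(c);b=np.concatenate([(P[...,:2]-o)@np.c_[ex,ey],P[...,2:]],-1)
m=(abs(b[...,0])<82)&(b[...,1]>-135)&(b[...,1]<-45)&(b[...,2]>58)&(b[...,2]<110);q=b[m]
k=np.polyfit(q[:,0],q[:,2],1);r=abs(q[:,2]-np.polyval(k,q[:,0]));q=q[r<4];k=np.polyfit(q[:,0],q[:,2],1)
print('lid angle',-np.arctan(k[0]),'z at hinge',np.polyval(k,90),len(q));s=arm.get_state();print(s['t'],s['position'],s['ft_force'])
E
python3 lid.py
```

```text
lid angle 0.016492422352408418 z at hinge 67.56716568556828 1280
41.4667 [525.70261566 149.643245    43.1505108 ] [0.14052924 0.0036881  0.09098041]
```

Request:
{"api": "step_arm", "payload": {
  "dr": [
    [0, 0, 0],
    [0, 0, 0],
    [0, 0, 0]
  ],
  "slide": [
    [0, 0, -0.003],
    [0, 0, -0.006],
    [0, 0, -0.006]
  ],
  "claw": [-1, -1, -1]
}}

```text
t: 41.72
position: [525.7, 149.6, 41.3]
tool_rot: [-3.14, -0.001, 3.016]
ft_force: [0.1, -0.7, -0.2]
width: -0.1
grip_force: 0.0
```

Request:
{"api": "step_arm", "payload": {
  "dr": [
    [0, 0, 0],
    [0, 0, 0],
    [0, 0, 0]
  ],
  "slide": [
    [0, 0, -0.003],
    [0, 0, -0.006],
    [0, 0, -0.006]
  ],
  "claw": [-1, -1, -1]
}}

```text
t: 41.97
position: [525.9, 149.6, 40.6]
tool_rot: [-3.14, 0.0, 3.016]
ft_force: [-2.4, -1.5, 10.0]
width: 0.1
grip_force: 5.3
```

```bash
python3 lid.py
```

```text
lid angle 0.000605614567648653 z at hinge 67.38101487664387 1285
42.0167 [525.85145609 149.64569241  40.5997983 ] [-3.25088688 -1.50691617 11.00393324]
```

The lid is shut: it measures 0.0006 rad, and the force rose to 11 N. Next is the key.

Request:
{"api": "step_arm", "payload": {
  "dr": [
    [0, 0, 0],
    [0, 0, 0],
    [0, 0, 0],
    [0, 0, 0],
    [0, 0, 0],
    [0, 0, 0],
    [0, 0, 0],
    [0, 0, 0],
    [0, 0, 0],
    [0, 0, 0],
    [0, 0, 0],
    [0, 0, 0]
  ],
  "slide": [
    [0, 0, 0.02],
    [0, 0, 0.08],
    [0, 0, 0.18],
    [0, 0, 0.3],
    [0, 0, 0.4],
    [-0.05, -0.1, 0.4],
    [-0.1, -0.2, 0.4],
    [-0.15, -0.3, 0.4],
    [-0.2, -0.4, 0.4],
    [-0.25, -0.5, 0.4],
    [-0.317, -0.63, 0.4],
    [-0.317, -0.7, 0.4]
  ],
  "claw": [-1, -1, -1, -1, -1, -1, -1, -1, -1, -1, -1, -1]
}}

```text
t: 43.02
position: [427.9, -62.0, 160.0]
tool_rot: [-3.139, -0.001, 3.016]
ft_force: [0.7, 0.1, 1.3]
width: 0.1
grip_force: 0.0
```

Request:
{"api": "step_arm", "payload": {
  "dr": [
    [0, 0, 0],
    [0, 0, 0],
    [0, 0, 0],
    [0, 0, 0],
    [0, 0, 0],
    [0, 0, 0],
    [0, 0, 0],
    [0, 0, 0]
  ],
  "slide": [
    [0, -0.1, 0],
    [0, -0.2, 0],
    [0, -0.3, 0],
    [0, -0.4, 0],
    [0, -0.5, 0],
    [0, -0.57, 0],
    [0, -0.57, 0],
    [0, -0.57, 0]
  ],
  "claw": [-1, -1, -1, -1, -1, -1, -1, -1]
}}

```text
t: 43.68
position: [430.4, -232.1, 159.4]
tool_rot: [-3.14, -0.001, 3.014]
ft_force: [0.2, -0.2, 0.7]
width: 0.0
grip_force: 0.0
```

```bash
python3 lid.py
python3 - <<'E'
from h import *
s=arm.get_state();print(s['position'])
c=shot('wrist');P=cloud(c);v=c['color'].astype(int)
u0,v0=proj(c,[[430.5,-249.5,78]])[0];print(u0,v0)
w=(v.min(-1)>105)&(P[...,2]>65)&(P[...,2]<90)&(np.hypot(P[...,0]-430,P[...,1]+249)<25)
q=P[w];print(len(q),np.median(q,0),cv2.minEnclosingCircle(q[:,:2].astype(np.float32)))
for y in range(-285,-214,5): 
    m=(abs(P[...,0]-430)<4)&(abs(P[...,1]-y)<2.5);print(y,P[m][:,2].round(0).tolist()[:0],np.median(P[m][:,2]).round(1) if m.any() else '',end=' | ')
x0,y0=int(max(0,u0-80)),int(max(0,v0-60));save(c['color'][y0:y0+120,x0:x0+160],'k1.png',4)
E
```

```text
lid angle 0.001915810237556854 z at hinge 67.32927551245976 1286
43.7333 [ 430.39698644 -231.24091332  159.52804849] [ 1.40517011  0.31221211 -0.12014772]
[ 430.39698644 -231.24091332  159.52804849]
234.28237956437047 189.17795904089226
801 [ 427.81987603 -247.53271282   77.80450077] ((430.2422180175781, -248.84861755371094), 14.309677124023438)
-285 [] 57.5 | -280 [] 57.4 | -275 [] 57.6 | -270 [] 261.6 | -265 [] 256.0 | -260 [] 243.7 | -255 [] 244.0 | -250 [] 78.2 | -245 [] 78.1 | -240 [] 78.1 | -235 [] 234.7 | -230 [] 225.2 | -225 [] 66.6 | -220 [] 57.6 | -215 [] 57.4 |
```

View pics/k1.png

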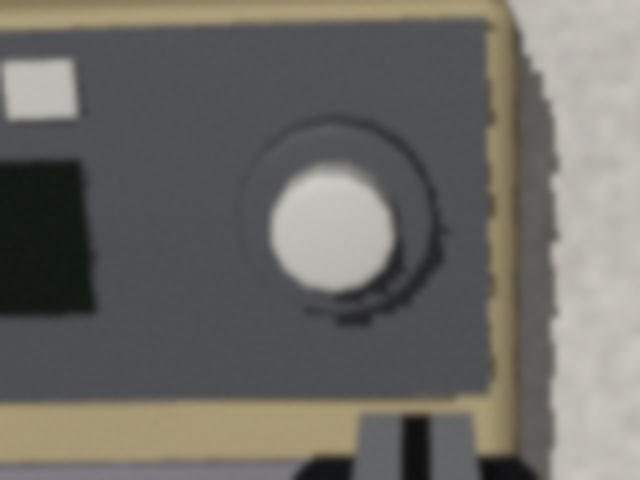

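The enlarged crop shows the only round white key, at crop (332,228), standing about 11 mm above its bezel and to the robot's left of the display. It's clearly the standby key, at (430.3, −249.2, 78). Fingertip contact is expected at a TCP height of about 50.6 mm.

Request:
{"api": "step_arm", "payload": {
  "dr": [
    [0, 0, 0],
    [0, 0, 0],
    [0, 0, 0],
    [0, 0, 0],
    [0, 0, 0],
    [0, 0, 0],
    [0, 0, 0],
    [0, 0, 0]
  ],
  "slide": [
    [0, -0.06, 0],
    [0, -0.06, -0.1],
    [0, -0.06, -0.2],
    [0, -0.06, -0.28],
    [0, -0.06, -0.32],
    [0, -0.06, -0.335],
    [0, -0.06, -0.345],
    [0, -0.06, -0.345]
  ],
  "claw": [-1, -1, -1, -1, -1, -1, -1, -1]
}}

```text
t: 44.45
position: [430.9, -248.8, 56.5]
tool_rot: [-3.14, -0.0, 3.017]
ft_force: [0.4, 0.1, 0.1]
width: 0.1
grip_force: 0.0
```

Request:
{"api": "step_arm", "payload": {
  "dr": [
    [0, 0, 0],
    [0, 0, 0],
    [0, 0, 0],
    [0, 0, 0],
    [0, 0, 0]
  ],
  "slide": [
    [0, 0, -0.005],
    [0, 0, -0.01],
    [0, 0, -0.015],
    [0, 0, -0.02],
    [0, 0, -0.02]
  ],
  "claw": [-1, -1, -1, -1, -1]
}}

```text
t: 44.87
position: [430.7, -249.5, 50.2]
tool_rot: [-3.14, -0.0, 3.016]
ft_force: [-0.2, 0.5, 0.5]
width: -0.0
grip_force: 0.4
```

Request:
{"api": "step_arm", "payload": {
  "dr": [
    [0, 0, 0],
    [0, 0, 0],
    [0, 0, 0],
    [0, 0, 0],
    [0, 0, 0],
    [0, 0, 0]
  ],
  "slide": [
    [0, 0, -0.004],
    [0, 0, -0.008],
    [0, 0, -0.012],
    [0, 0, -0.016],
    [0, 0, -0.02],
    [0, 0, -0.02]
  ],
  "claw": [-1, -1, -1, -1, -1, -1]
}}

```text
t: 45.37
position: [430.7, -249.5, 44.2]
tool_rot: [-3.14, -0.0, 3.016]
ft_force: [-0.7, -0.1, 1.9]
width: -0.1
grip_force: 1.4
```

Request:
{"api": "step_arm", "payload": {
  "dr": [
    [0, 0, 0],
    [0, 0, 0],
    [0, 0, 0]
  ],
  "slide": [
    [0, 0, -0.003],
    [0, 0, -0.005],
    [0, 0, -0.005]
  ],
  "claw": [-1, -1, -1]
}}

```text
t: 45.62
position: [430.8, -249.6, 43.9]
tool_rot: [-3.139, 0.0, 3.016]
ft_force: [-3.5, 3.1, 17.3]
width: 0.1
grip_force: 8.5
```

The force jumped to 17 N at full travel, so the key is fully down. I'll release it and rise clear.

Request:
{"api": "step_arm", "payload": {
  "dr": [
    [0, 0, 0],
    [0, 0, 0],
    [0, 0, 0],
    [0, 0, 0],
    [0, 0, 0],
    [0, 0, 0],
    [0, 0, 0],
    [0, 0, 0],
    [0, 0, 0],
    [0, 0, 0]
  ],
  "slide": [
    [0, 0, 0.01],
    [0, 0, 0.03],
    [0, 0, 0.1],
    [0, 0, 0.2],
    [0, 0, 0.3],
    [0, 0, 0.4],
    [0, 0, 0.45],
    [0, 0, 0.45],
    [0, 0, 0.45],
    [0, 0, 0.45]
  ],
  "claw": [-1, -1, -1, -1, -1, -1, -1, -1, -1, -1]
}}

```text
t: 46.45
position: [430.2, -249.0, 176.7]
tool_rot: [-3.141, -0.002, 3.016]
ft_force: [0.5, 0.5, -0.5]
width: -0.1
grip_force: 0.0
```

```bash
python3 lid.py
python3 - <<'E'
from h import *
c=shot('wrist');P=cloud(c);v=c['color'].astype(int)
w=(v.min(-1)>105)&(P[...,2]>60)&(P[...,2]<90)&(np.hypot(P[...,0]-430,P[...,1]+249)<22);print('key z',np.median(P[w][:,2]),w.sum())
c=shot('scene');save(c['color'][40:330,60:440],'s7.png',2)
E
```

```text
lid angle 0.0006809340056384962 z at hinge 67.47151752927014 1293
46.5 [ 430.08589138 -248.97826686  176.46554157] [0.37091265 0.31591882 0.20219212]
key z 77.82248228259573 713
```

View pics/s7.png

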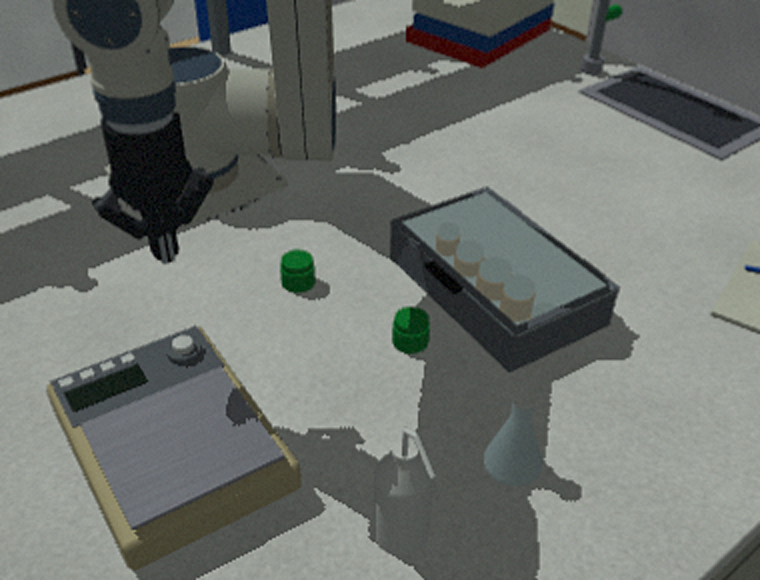

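The lid is flat shut with the jars upright beneath it; the fifth is behind the front rim. The key is up again at z 77.8 and the arm touches nothing.

```bash
python3 -c "
from rig import arm
print(arm.sign_off())"
```

```text
the job is handed in; nothing more can be done
None
```

I handed the job in: all five amber jars present were seen standing upright in the box (jar5 was absent), the lid is shut, and the standby key was pressed fully once and is up again; sign-off returned no verdict.

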